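# Tip walnuts into the bowl in a low cupboard

### The job

Pick up the loaded scoop by its handle and tip all five walnuts into the metal bowl that stands inside the low open cupboard; leave the bowl in its place and do not jam the scoop against the cupboard. Then put the empty scoop back on the wooden board, standing flat on its floor, and push the cupboard door fully shut. Do not knock over or shift the spice jar, the salt shaker or the soap bottle.

Things in the scene. Friction and masses are not known exactly. Their poses are not given: they have to be found in the camera images.
- scoop_grip (a point): middle of the grip on the scoop's handle, 95 mm behind the scoop's origin and 36 mm above its underside; axes as the scoop's. The handle is a level black bar with flat sides, 18 mm wide (y), 22 mm high (z), 112 mm long along x; the point lies 37 mm behind the pan's back wall, 83 mm before the handle's free end
- scoop: aluminium scoop, loose, on the board, holding five walnuts (0.22 kg in all). Origin: middle of the pan's flat underside; x to the pouring lip, z up. Pan 100 mm wide; back wall at x = -58 mm, 50 mm high; flat floor to x = +45 mm, then a ramp of 16 degrees to the lip. Level, it keeps the nuts; they roll out when the lip is tipped down well over 16 degrees (about 34 empties it)
- scoop_lip (a point): middle of the lower edge of the scoop's open pouring lip, 87 mm ahead of the scoop's origin, 12 mm up; axes as the scoop's. The side walls run down from 50 mm height at the back through 40 mm at 57 mm behind the lip to 20 mm at the lip
- walnut0: walnut in its shell, a rolling ball of 31 mm, 13 g, at the start in the scoop; origin at its centre
- walnut1: walnut in its shell, a rolling ball of 31 mm, 13 g, at the start in the scoop; origin at its centre
- walnut2: walnut in its shell, a rolling ball of 31 mm, 13 g, at the start in the scoop; origin at its centre
- walnut3: walnut in its shell, a rolling ball of 31 mm, 13 g, at the start in the scoop; origin at its centre
- walnut4: walnut in its shell, a rolling ball of 31 mm, 13 g, at the start in the scoop; origin at its centre
- board: wooden board, fixed, lying on the counter: 245 mm (x) by 360 mm (y), 10 mm thick; origin at the middle of its underside
- bowl: plain metal bowl, loose, inside the cupboard: 156 mm across the rim, 70 mm high, wall 3 mm; origin at the middle of its underside, 18 mm above the counter; z up. Its rim is 88 mm above the counter, 106 mm below the cupboard's ceiling, its nearest point 14 to 22 mm behind the cupboard's front
- cupboard: low wooden counter cupboard, fixed, 200 mm deep (x), 230 mm wide (y), 209 mm high, open at its front (x = -100 mm); origin at the middle of its underside, x into it, z up. Inside 206 mm wide, floor 18 mm and ceiling 194 mm above the counter. A tin and a cup stand fixed on the back of its roof, up to 250 mm. The room's wall shelf (laden, from 0.68 m ahead of the base, about 0.35 m up) overhangs its rear
- door (a joint): cupboard door, rad: 0 shut, starts open at 1.6 to 1.9. Vertical hinge at cupboard x = -108, y = +113 mm (left edge of the front, seen from the robot). Leaf 226 mm wide, 14 mm thick, 12 to 205 mm above the counter. At angle q the leaf runs from the hinge along the cupboard's (-sin q, -cos q). It stays where left; under 1 N pushes it
- door_edge (a point): top of the door's leaf at its free end, 222 mm from the hinge axis, 205 mm above the counter. On the outer face (the left one while open) a steel bar handle stands upright 35 mm off the leaf, 197 mm from the hinge
- jar: spice jar, loose bystander, 44 mm across, 105 mm high; origin under its middle
- shaker: salt shaker, clear with a grey top, loose bystander, 44 mm across, 90 mm high; origin under its middle
- soap_bottle: soap bottle, loose bystander, 53 by 76 mm, 223 mm high; origin under its middle
Not all that is in view belongs to the job. What is shaped like the bowl but turquoise is not meant.

How it is judged:
On the way, in this order (a step that is already met when the one before it is completed fails the run):
1. the scoop is lifted off the board with all five walnuts in it (z of scoop in the frame of board above 0.04 m and distance between each of walnut0, walnut1, walnut2, walnut3, walnut4 and scoop below 0.1 m), for 0.2 s.
2. all five walnuts lie in the bowl, which still stands in its place in the cupboard (horizontal distance between each of walnut0, walnut1, walnut2, walnut3, walnut4 and bowl below 0.068 m and z of walnut0 in the frame of bowl between 0.01 and 0.068 m and z of walnut1 in the frame of bowl between 0.01 and 0.068 m and z of walnut2 in the frame of bowl between 0.01 and 0.068 m and z of walnut3 in the frame of bowl between 0.01 and 0.068 m and z of walnut4 in the frame of bowl between 0.01 and 0.068 m and distance of bowl from where it was at the start of the episode below 0.03 m and angle between bowl's own z axis and vertical below 0.1 rad), for 0.2 s.
At the end, for the whole second after the job is handed in: all five walnuts lie at rest inside the bowl; the bowl stands upright within 30 mm of its starting place; the scoop stands at rest on the board, flat on its floor (within 0.1 rad) with its middle over the board; the door is shut to within 0.06 rad (all of step 2 and value of joint door below 0.06 rad and z of scoop in the frame of board between 0.004 and 0.016 m and angle between scoop's own z axis and vertical below 0.1 rad and x of scoop in the frame of board between -0.13 and 0.13 m and y of scoop in the frame of board between -0.19 and 0.19 m and linear speed of scoop below 0.02 m/s and linear speed of each of walnut0, walnut1, walnut2, walnut3, walnut4 below 0.05 m/s); the robot touches nothing.
It fails at once if the scoop is jammed against the cupboard (more than 15 N) (contact force between scoop and cupboard above 15 N).
It fails at once if the bowl is shoved more than 40 mm (distance of bowl from where it was at the start of the episode above 0.04 m).
It fails at once if the jar is knocked over or shifted by more than 50 mm (distance of jar from where it was at the start of the episode above 0.05 m or angle between jar's own z axis and vertical above 0.4 rad).
It fails at once if the shaker is knocked over or shifted by more than 50 mm (distance of shaker from where it was at the start of the episode above 0.05 m or angle between shaker's own z axis and vertical above 0.4 rad).
It fails at once if the soap bottle is knocked over or shifted by more than 50 mm (distance of soap_bottle from where it was at the start of the episode above 0.05 m or angle between soap_bottle's own z axis and vertical above 0.4 rad).
It also fails if it takes over 72 s, if anything falls off the work surface, if the arm or the gripper's body presses on something with over 40 N, if the wrist force passes 120 N, or if a joint passes its speed limit or range.

### The arm

A 6-joint arm with a two-finger parallel gripper is mounted at the origin on a cart in front of the work surface, level with it; the furniture and walls round the work are solid. World frame = base frame: x ahead of the robot, y to its left, z up, the work surface at z = 0. Lengths are in m, angles in rad, forces in N, time in s.
With the tool pointing down it reaches from about 0.225 to 0.875 m from the base axis. Payload 3.4 kg.
Tool frame: the origin (TCP) lies at the centre of the arm's flange, where the gripper is bolted on; the fingertips stand tips_ahead ahead of it and the grasp point (between the pads) lies 155 mm ahead of it (tips_ahead is the distance from the TCP to the fingertips, in m); x points along the fingers, y is the direction in which the jaws open and shut, and the axes are right-handed (so a half turn about x gives the same grasp; the last joint's range is limited). The gripper opens to 85 mm and grips with 20 to 120 N. Pads are 22 mm wide; open, the fingers measure 114 mm over their backs; the gripper's body (76 mm by 85 mm) begins 54 mm behind the grasp point. The pads swing forward as they close: fully open they stand 13 mm farther back than shut.
Start: joints at [-1.295, 0.276, 1.505, -0, 1.361, -0.121], TCP at [0.222, -0.53, 0.405] pointing down, gripper open.
Joint ranges: [-2.89, 2.89], [-0.75, 2.08], [0.22, 2.7], [-1.18, 4.32], [0.11, 2.71], [-2.7, 2.7]. Speed limits (rad/s): [2.57, 2.57, 3.14, 3.14, 3.14, 3.14].

### API

Orientations are given as a unit quaternion [x, y, z, w].
In Python, from rig import get_obs, grab_frame, camera_info, sign_off, silhouettes, pinpoint, tips_ahead gives the robot as it stands. The module is installed in compiled form; this text tells all that it offers.
- The arm moves only by the tool arm_command, never from a script. Its argument "targets" is a list of rows, each a list of 4 numbers: the shift along the world's x, y, z in cm, then the turn about the world's z in degrees. In form: [[x, y, z, yaw], ...]. A call has exactly 8 rows; each row shifts and turns the commanded pose from where the row before left it; what a row does not reach is not made up. A row lasts 1/10 s, in which the tool goes at most 50 mm and 8.59 degrees, less where a joint would pass 70% of its speed; a pose out of reach is approached as far as the arm can. A call is refused whole if a number of a shift passes 5 or a number of a turn 8.59, either way. A call with a gripper value outside its range is refused whole. "claw" is the finger opening in cm, from 0 to 8.54, set as the call begins (left out, the last holds). The fingers move at their own pace and stop on an object; "newtons" is the grip in N (left out, the last holds). Time passes only in rows, so rows that do not move let the fingers close, or fill a call up. It gives the time, the measured TCP pose, the force and the opening at its end, in the units of the state.
- get_obs(): the state, without advancing time (a new reading comes with each control period).
- grab_frame(name): name is "scene" or "side" or "wrist"; returns (picture, depth): 480x640x3 uint8, red, green, blue; 480x640 float32, m along the optical axis (not along the pixel's ray), 0 where there is no reading.
- camera_info(name): a dict with "fx", "fy", "cx", "cy" (pixels), "D" ([k1, k2, p1, p2, k3] as OpenCV has them; the pictures are not rectified), "R" (3x3) and "t" (3): a world point X has camera coordinates R X + t. Camera axes: x right, y down, z forward; pixel columns grow to the right and rows downward; lengths in m; the calibration is good to about 2 mm. A picture is of the moment at which its call begins: read the wrist's pose just before it. camera_info takes no time and is no camera call; for the wrist camera it gives the pose at the moment of the call.
- sign_off(): hands the job in, once; it reports no verdict.
Trained networks look in the newest picture that a camera, given by its name, has taken for a name from the list of things; names that differ only in an ending like _2 or _b are one class to them, and where a whole thing is asked for, a point or a joint stands for the part that bears it (a point fixed in the world has none). Each returns a list of dicts, best first, with "p" (0 to 1); they miss things now and then, are a little off and sometimes report something else, mostly with a low value. They report only what shows in the picture. A call takes as long as a camera call. They do not tell look-alikes from the thing itself.
- silhouettes(camera, label): "region" (480x640 bool, what is visible of it) and "bbox" ([left, top, right, bottom] in pixels, round what is visible of it).
- pinpoint(camera, label): "pixel" ([column, row] in pixels: a listed point, or the origin of a listed thing).
The state is a dict: "clock": time; "joint_positions": joint angles; "joint_vel": joint speeds; "joint_torque": joint torques, N m; "tcp_pos": TCP position; "ee_rot": TCP orientation; "wrist_force": force on the tool from outside, world axes, zero at the start; "wrist_torque": the same for the moment, N m; "finger_gap": finger opening in m.
Only numpy, scipy, OpenCV 4.12 (cv2) and the standard library are available. Lean on these libraries where they do the work, as an engineer would, in place of code of your own. Each camera call takes 0.05 s, during which the arm holds its last target.

## Working session

There is one attempt and no reset: what is moved stays moved. The work goes in short steps, Python scripts to look and compute and a tool call to move; the robot and the scene stay as the last step left them, time stands still between calls to the robot, and variables do not carry over. Pictures are saved under pics/ and viewed, and the job is handed in when it is done.

Besides the shell and the picture viewer there is one more tool, called in YAML: its name, and indented under it one key for each argument. arm_command: Moves the arm, as the interface text tells. Its arguments: {"type":"object","properties":{"targets":{"type":"array","items":{"type":"array","items":{"type":"number"}}},"claw":{"type":"number"},"newtons":{"type":"number"}},"required":["targets"]}

```bash
mkdir -p pics; cat > h.py <<'E'
import numpy as np, cv2
from rig import *
def shot(cam,name):
    ci=camera_info(cam); im,d=grab_frame(cam)
    cv2.imwrite(f'pics/{name}.png',im[:,:,::-1]); return im,d,ci
def world(ci,u,v,z):
    K=np.array([[ci['fx'],0,ci['cx']],[0,ci['fy'],ci['cy']],[0,0,1.]])
    p=cv2.undistortPoints(np.array([[[u,v]]],float),K,np.array(ci['D'])).ravel()
    return np.array(ci['R']).T@(np.array([p[0]*z,p[1]*z,z])-np.array(ci['t']))
def ray(ci,u,v,Z):
    a=world(ci,u,v,0.001);b=world(ci,u,v,1.0); s=(Z-a[2])/(b[2]-a[2]); return a+s*(b-a)
def cloud(ci,d,step=1):
    K=np.array([[ci['fx'],0,ci['cx']],[0,ci['fy'],ci['cy']],[0,0,1.]])
    v,u=np.mgrid[0:480:step,0:640:step]; uv=np.stack([u.ravel(),v.ravel()],1).astype(float)
    p=cv2.undistortPoints(uv[:,None],K,np.array(ci['D']))[:,0]; z=d[::step,::step].ravel()
    P=np.c_[p*z[:,None],z]; W=(P-np.array(ci['t']))@np.array(ci['R']); W[z<=0]=np.nan
    return W.reshape(v.shape+(3,))
def proj(ci,X):
    K=np.array([[ci['fx'],0,ci['cx']],[0,ci['fy'],ci['cy']],[0,0,1.]])
    r,_=cv2.Rodrigues(np.array(ci['R'])); return cv2.projectPoints(np.array(X,float).reshape(-1,3),r,np.array(ci['t'],float),K,np.array(ci['D']))[0][:,0]
E
python3 - <<'E'
from h import *
np.set_printoptions(precision=3,suppress=True)
print(get_obs()); print(tips_ahead() if callable(tips_ahead) else tips_ahead)
for c in ['scene','side','wrist']:
    im,d,ci=shot(c,c+'0'); np.savez(f'pics/{c}0.npz',d=d,**{k:np.array(v) for k,v in ci.items()})
    print(c,-np.array(ci['R']).T@np.array(ci['t']),np.array(ci['R'])[2])
E
```

```text
{'clock': 0.0, 'joint_positions': array([-1.295,  0.277,  1.506,  0.   ,  1.361, -0.121]), 'joint_vel': array([ 0.001, -0.   , -0.001, -0.   ,  0.001, -0.001]), 'joint_torque': array([ -0.002, -41.678, -24.581,  -0.   ,   0.011,   0.   ]), 'tcp_pos': array([ 0.222, -0.53 ,  0.404]), 'ee_rot': array([-0.693, -0.14 ,  0.693, -0.139]), 'wrist_force': array([ 0.524, -0.51 , -0.962]), 'wrist_torque': array([ 0.039, -0.017,  0.067]), 'finger_gap': 0.08516846014115843}
0.1734
scene [-0.18   0.638  0.783] [ 0.644 -0.541 -0.541]
side [0.131 0.844 0.783] [ 0.381 -0.74  -0.554]
wrist [ 0.282 -0.505  0.373] [-0.243 -0.101 -0.965]
```

View pics/scene0.png

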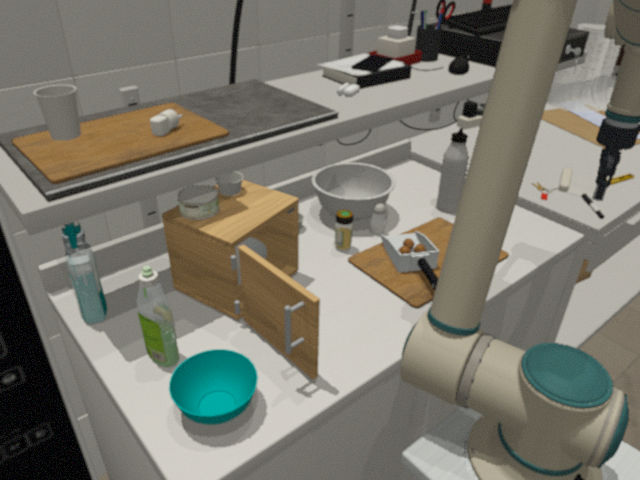

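View pics/side0.png

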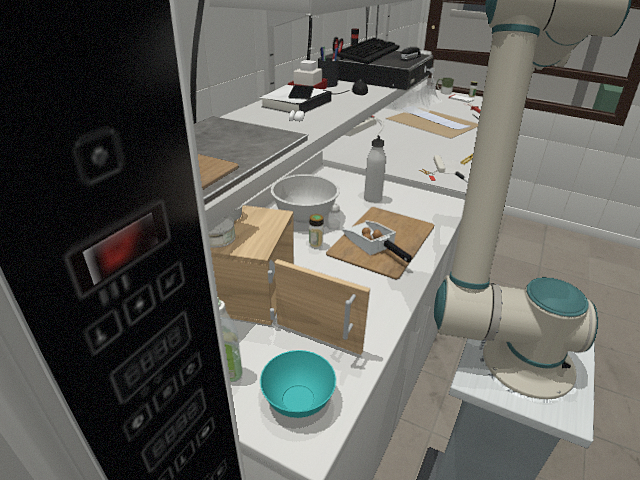

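View pics/wrist0.png

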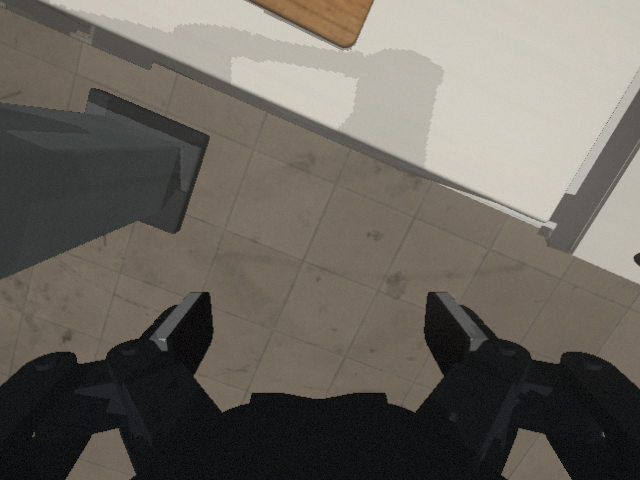

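```bash
python3 - <<'E'
from h import *
np.set_printoptions(precision=3,suppress=True)
for cam in ['scene','side']:
    z=np.load(f'pics/{cam}0.npz'); ci={k:z[k] for k in z.files if k!='d'}; d=z['d']; W=cloud(ci,d)
    print(cam)
    for n in ['scoop','scoop_grip','scoop_lip','bowl','cupboard','door_edge','board','jar','shaker','soap_bottle']:
        for r in pinpoint(cam,n)[:2]:
            u,v=r['pixel']; iu,iv=int(round(u)),int(round(v))
            w=W[iv,iu] if 0<=iu<640 and 0<=iv<480 else None
            zz={'scoop':.01,'scoop_grip':.046,'scoop_lip':.022,'bowl':.018,'door_edge':.205}.get(n,0)
            print(n,round(r['p'],2),np.round([u,v]),w,'ray',ray(ci,u,v,zz))
E
```

```text
scene
scoop 0.78 [409. 257.] [ 0.486 -0.224  0.056] ray [ 0.527 -0.277  0.01 ]
scoop_grip 0.79 [426. 266.] [ 0.433 -0.224  0.058] ray [ 0.444 -0.24   0.046]
scoop_grip 0.38 [421. 245.] [ 0.515 -0.304  0.043] ray [ 0.512 -0.299  0.046]
scoop_lip 0.82 [397. 236.] [ 0.6   -0.308  0.026] ray [ 0.606 -0.315  0.022]
bowl 0.97 [232. 279.] [0.605 0.199 0.116] ray [0.722 0.135 0.018]
bowl 0.96 [218. 404.] [0.428 0.349 0.005] ray [0.419 0.354 0.018]
cupboard 0.96 [238. 283.] [0.602 0.187 0.103] ray [0.72  0.119 0.   ]
door_edge 0.68 [315. 300.] [0.361 0.179 0.206] ray [0.361 0.179 0.205]
board 0.96 [428. 261.] [ 0.466 -0.275  0.032] ray [ 0.493 -0.315  0.   ]
jar 0.92 [344. 250.] [ 0.659 -0.171  0.007] ray [ 0.668 -0.181  0.   ]
jar 0.32 [239. 278.] [0.658 0.151 0.066] ray [0.735 0.107 0.   ]
shaker 0.95 [377. 228.] [ 0.667 -0.301  0.022] ray [ 0.69  -0.327  0.   ]
soap_bottle 0.7 [165. 356.] [0.571 0.379 0.035] ray [ 0.605  0.367 -0.   ]
soap_bottle 0.22 [402. 250.] [ 0.532 -0.252  0.04 ] ray [ 0.57 -0.3   0.  ]
side
scoop 0.9 [370. 240.] [ 0.518 -0.26   0.028] ray [ 0.527 -0.284  0.01 ]
scoop_grip 0.86 [389. 248.] [ 0.443 -0.229  0.042] ray [ 0.44  -0.222  0.046]
scoop_grip 0.18 [249. 293.] [0.646 0.207 0.098] ray [0.684 0.159 0.046]
scoop_lip 0.68 [354. 228.] [ 0.598 -0.316  0.019] ray [ 0.598 -0.313  0.022]
bowl 0.85 [299. 403.] [0.418 0.36  0.006] ray [0.414 0.367 0.018]
cupboard 0.94 [248. 294.] [0.647 0.211 0.098] ray [0.72  0.121 0.   ]
door_edge 0.66 [364. 291.] [0.365 0.179 0.201] ray [0.363 0.183 0.205]
board 0.95 [383. 239.] [ 0.47  -0.244  0.057] ray [ 0.497 -0.328  0.   ]
jar 0.74 [313. 242.] [ 0.672 -0.164  0.025] ray [ 0.688 -0.196  0.   ]
soap_bottle 0.91 [226. 375.] [0.392 0.582 0.347] ray [0.6   0.374 0.   ]
```

```bash
python3 - <<'E'
from h import *
np.set_printoptions(precision=3,suppress=True)
z=np.load('pics/scene0.npz'); ci={k:z[k] for k in z.files if k!='d'}; W=cloud(ci,z['d'])
for n in ['roofFL','roofFR','roofBR','doorhingetop','doorfreetop']:
    pass
for uv in [(165,213),(240,243),(298,205),(222,183),(243,247),(318,300),(190,230),(250,255),(258,262),(270,250),(280,240),(290,225),(420,222),(507,255),(415,302),(352,262),(427,275),(435,290),(437,250),(393,270),(383,238)]:
    print(uv,W[uv[1],uv[0]])
im=cv2.imread('pics/scene0.png'); cv2.imwrite('pics/crop1.png',cv2.resize(im[170:320,150:450],None,fx=2.6,fy=2.6,interpolation=cv2.INTER_CUBIC))
im=cv2.imread('pics/side0.png'); cv2.imwrite('pics/crop2.png',cv2.resize(im[180:380,220:450],None,fx=3,fy=3,interpolation=cv2.INTER_CUBIC))
E
```

```text
(165, 213) [0.783 0.248 0.212]
(240, 243) [0.772 0.075 0.071]
(298, 205) [ 0.66  -0.019  0.194]
(222, 183) [0.774 0.108 0.244]
(243, 247) [0.575 0.185 0.206]
(318, 300) [0.358 0.175 0.206]
(190, 230) [0.711 0.229 0.196]
(250, 255) [0.542 0.191 0.207]
(258, 262) [0.518 0.189 0.203]
(270, 250) [0.734 0.013 0.044]
(280, 240) [0.708 0.    0.082]
(290, 225) [ 0.675 -0.006  0.138]
(420, 222) [ 0.639 -0.452 -0.001]
(507, 255) [ 0.373 -0.484  0.012]
(415, 302) [ 0.397 -0.153  0.009]
(352, 262) [ 0.603 -0.147  0.01 ]
(427, 275) [ 0.413 -0.205  0.052]
(435, 290) [0.215 0.047 0.252]
(437, 250) [ 0.457 -0.292  0.063]
(393, 270) [ 0.51  -0.199  0.014]
(383, 238) [ 0.61  -0.264  0.033]
```

View pics/crop1.png

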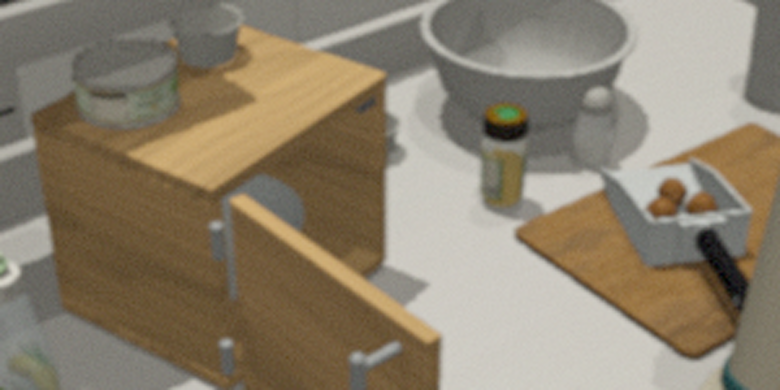

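View pics/crop2.png

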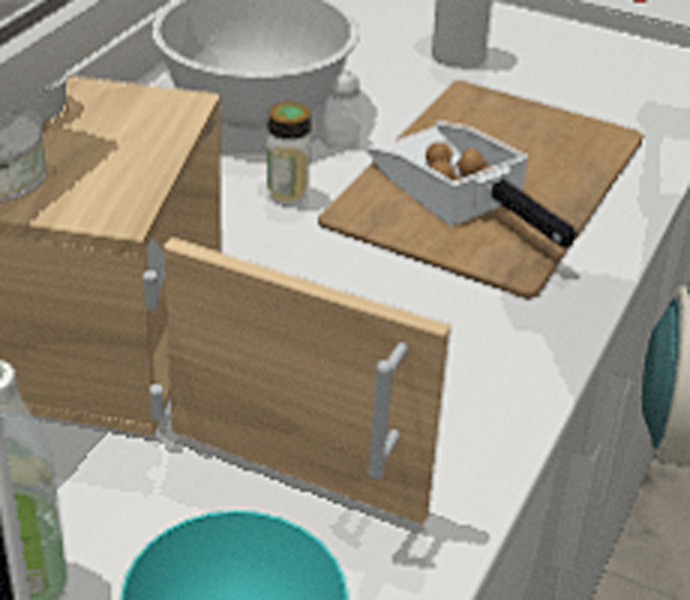

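```bash
python3 - <<'E'
from h import *
np.set_printoptions(precision=3,suppress=True)
from itertools import chain
P=[]
for cam in ['scene','side']:
    z=np.load(f'pics/{cam}0.npz'); ci={k:z[k] for k in z.files if k!='d'}; W=cloud(ci,z['d']).reshape(-1,3); W=W[~np.isnan(W[:,0])]
    # roof top plane
    m=(abs(W[:,2]-.209)<.004)&(W[:,0]>.59)&(W[:,0]<.9)&(W[:,1]>-.1)&(W[:,1]<.32)
    print(cam,'roof n',m.sum()); r=W[m]
    if len(r)>20:
        h=cv2.minAreaRect(r[:,:2].astype(np.float32)); print(h, cv2.boxPoints(h))
    # door top
    m=(abs(W[:,2]-.205)<.005)&(W[:,0]>.3)&(W[:,0]<.585)&(W[:,1]>.05)&(W[:,1]<.3); dd=W[m][:,:2]
    l=cv2.fitLine(dd.astype(np.float32),cv2.DIST_HUBER,0,.01,.01).ravel(); t=(dd-l[2:])@l[:2]
    print('door',l, l[2:]+l[:2]*t.min(), l[2:]+l[:2]*t.max())
    # handle: dark pixels
    m=(abs(W[:,2]-.057)<.006)&(W[:,0]>.3)&(W[:,0]<.56)&(W[:,1]>-.34)&(W[:,1]<-.1); dd=W[m][:,:2]
    P.append(dd); print('top',len(dd))
    l=cv2.fitLine(dd.astype(np.float32),cv2.DIST_HUBER,0,.01,.01).ravel(); t=(dd-l[2:])@l[:2]; print(l,l[2:]+l[:2]*t.min(), l[2:]+l[:2]*t.max(),np.degrees(np.arctan2(l[1],l[0])))
    print(W[m][::max(1,len(dd)//15)])
    # jar and shaker tops
    for nm,c,zt in [('jar',(.66,-.18),.105),('sh',(.68,-.32),.09)]:
        m=(abs(W[:,2]-zt)<.006)&(np.hypot(W[:,0]-c[0],W[:,1]-c[1])<.06); print(nm,m.sum(),np.median(W[m],0))
    m=(abs(W[:,2]-.223)<.01)&(W[:,0]<.68)&(W[:,0]>.45)&(W[:,1]>.3); print('soap',m.sum(),np.median(W[m],0))
E
```

```text
scene roof n 3613
((0.7247410416603088, 0.11564823985099792), (0.2046094685792923, 0.2349860519170761), 16.306636810302734) [[ 0.594  0.2  ]
 [ 0.66  -0.026]
 [ 0.856  0.032]
 [ 0.79   0.257]]
door [0.999 0.046 0.487 0.183] [0.358 0.177] [0.583 0.187]
top 486
[ 0.827 -0.563  0.458 -0.238] [ 0.377 -0.184] [ 0.559 -0.307] -34.234703
[[ 0.54  -0.335  0.052]
 [ 0.483 -0.305  0.062]
 [ 0.526 -0.224  0.058]
 [ 0.468 -0.276  0.058]
 [ 0.459 -0.285  0.056]
 [ 0.458 -0.285  0.054]
 [ 0.461 -0.264  0.058]
 [ 0.465 -0.263  0.053]
 [ 0.5   -0.208  0.052]
 [ 0.462 -0.233  0.056]
 [ 0.442 -0.238  0.056]
 [ 0.429 -0.226  0.057]
 [ 0.42  -0.213  0.056]
 [ 0.413 -0.205  0.052]
 [ 0.388 -0.211  0.055]
 [ 0.378 -0.187  0.056]]
jar 146 [ 0.671 -0.179  0.106]
sh 144 [ 0.695 -0.307  0.089]
soap 84 [0.599 0.373 0.218]
side roof n 2577
((0.6962517499923706, 0.10711096227169037), (0.14616495370864868, 0.23323163390159607), 16.08690071105957) [[ 0.594  0.199]
 [ 0.658 -0.025]
 [ 0.799  0.015]
 [ 0.734  0.239]]
door [0.999 0.051 0.454 0.181] [0.356 0.176] [0.58  0.188]
top 294
[ 0.895 -0.446  0.449 -0.235] [ 0.366 -0.194] [ 0.538 -0.28 ] -26.502157
[[ 0.515 -0.325  0.055]
 [ 0.465 -0.302  0.056]
 [ 0.453 -0.286  0.058]
 [ 0.461 -0.274  0.054]
 [ 0.521 -0.222  0.056]
 [ 0.48  -0.235  0.058]
 [ 0.481 -0.23   0.057]
 [ 0.483 -0.227  0.055]
 [ 0.49  -0.212  0.058]
 [ 0.447 -0.235  0.055]
 [ 0.427 -0.235  0.054]
 [ 0.423 -0.214  0.057]
 [ 0.413 -0.213  0.054]
 [ 0.401 -0.205  0.056]
 [ 0.381 -0.198  0.06 ]
 [ 0.368 -0.2    0.056]]
jar 95 [ 0.67  -0.18   0.104]
sh 63 [ 0.69  -0.304  0.088]
soap 11 [0.595 0.366 0.216]
```

arm_command:
  targets:
    - [2.3, 4, -0.3, -6.25]
    - [2.3, 4, -0.3, -6.25]
    - [2.3, 4, -0.3, -6.25]
    - [2.3, 4, -0.3, -6.25]
    - [2.3, 4, -0.3, -6.25]
    - [2.3, 4, -0.3, -6.25]
    - [2.3, 4, -0.3, -6.25]
    - [2.3, 4, -0.3, -6.25]
  claw: 6

```text
clock: 1.95
tcp_pos: [0.4068, -0.2086, 0.3809]
ee_rot: [0.687, -0.168, -0.686, -0.168]
wrist_force: [0.8, 0.4, -0.8]
finger_gap: 0.0598
```

```bash
python3 - <<'E'
from h import *
np.set_printoptions(precision=3,suppress=True)
o=get_obs(); print(o['clock'],o['tcp_pos'],o['ee_rot'],o['joint_positions'])
im,d,ci=shot('wrist','wrist1'); np.savez('pics/wrist1.npz',d=d,**{k:np.array(v) for k,v in ci.items()})
W=cloud(ci,d)
for n,zz in [('scoop',.01),('scoop_grip',.046),('scoop_lip',.022)]:
    for r in pinpoint('wrist',n)[:1]:
        u,v=r['pixel']; print(n,r['p'],u,v,W[int(v),int(u)],ray(ci,u,v,zz))
g=im.max(2)
m=(abs(W[...,2]-.057)<.006)&(g<70)&(W[...,0]<.5)
c=cv2.connectedComponentsWithStats(m.astype(np.uint8))
for i in range(1,c[0]):
    if c[2][i,4]>300:
        p=W[c[1]==i]; h=cv2.minAreaRect(p[:,:2].astype(np.float32)); print(c[2][i],h,cv2.boxPoints(h),p.mean(0))
        l=cv2.fitLine(p[:,:2].astype(np.float32),cv2.DIST_HUBER,0,.01,.01).ravel(); print(l,np.degrees(np.arctan2(l[1],l[0])))
E
```

```text
1.95 [ 0.407 -0.209  0.381] [ 0.687 -0.168 -0.686 -0.168] [-0.626  0.113  1.779 -0.     1.248  1.425]
scoop 0.84 325.3 54.9 [ 0.523 -0.277  0.034] [ 0.527 -0.28   0.01 ]
scoop_grip 0.96 326.9 170.9 [ 0.442 -0.236  0.058] [ 0.44  -0.236  0.046]
[ 315  139   22  128 2655] ((0.4161222279071808, -0.22212524712085724), (0.01774165779352188, 0.10769053548574448), 62.39040756225586) [[ 0.364 -0.205]
 [ 0.46  -0.255]
 [ 0.468 -0.239]
 [ 0.373 -0.189]] [ 0.419 -0.223  0.056]
[ 0.884 -0.467  0.419 -0.223] -27.81319
```

View pics/wrist1.png

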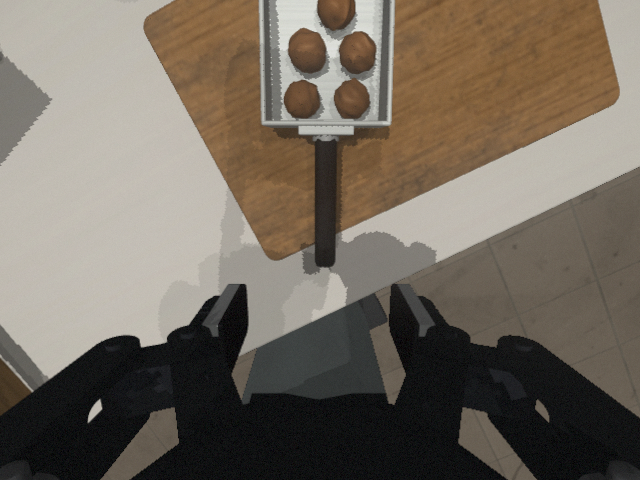

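arm_command:
  targets:
    - [0.8, -0.75, 0, 0]
    - [0.8, -0.75, -2, 0]
    - [0, 0, -4, 0]
    - [0, 0, -4, 0]
    - [0, 0, -4, 0]
    - [0, 0, -3, 0]
    - [0, 0, -1, 0]
    - [0, 0, 0, 0]

```text
clock: 2.95
tcp_pos: [0.4219, -0.2268, 0.1996]
ee_rot: [-0.686, 0.167, 0.688, 0.168]
wrist_force: [-0.1, 0.3, -0.6]
finger_gap: 0.0598
```

arm_command:
  targets:
    - [0, 0, 0, 0]
    - [0, 0, 0, 0]
    - [0, 0, 0, 0]
    - [0, 0, 0, 0]
    - [0, 0, 0, 0]
    - [0, 0, 0, 0]
    - [0, 0, 0, 0]
    - [0, 0, 0, 0]
  claw: 0
  newtons: 100

```text
clock: 3.75
tcp_pos: [0.4228, -0.2256, 0.2022]
ee_rot: [0.688, -0.167, -0.686, -0.166]
wrist_force: [-0.2, -0.3, 7.1]
finger_gap: 0.0164
```

```bash
python3 - <<'E'
from h import *
np.set_printoptions(precision=3,suppress=True)
o=get_obs(); print(o)
im,d,ci=shot('wrist','wrist2')
E
```

```text
{'clock': 3.75, 'joint_positions': array([-0.635,  0.345,  1.995, -0.   ,  0.799,  1.411]), 'joint_vel': array([ 0.001, -0.001, -0.   ,  0.003,  0.001, -0.   ]), 'joint_torque': array([  0.272, -34.066, -14.773,   0.058,  -0.08 ,  -0.021]), 'tcp_pos': array([ 0.423, -0.226,  0.202]), 'ee_rot': array([ 0.688, -0.167, -0.686, -0.166]), 'wrist_force': array([-0.219, -0.268,  7.062]), 'wrist_torque': array([-0.047, -0.076, -0.013]), 'finger_gap': 0.016415802077895184}
```

View pics/wrist2.png

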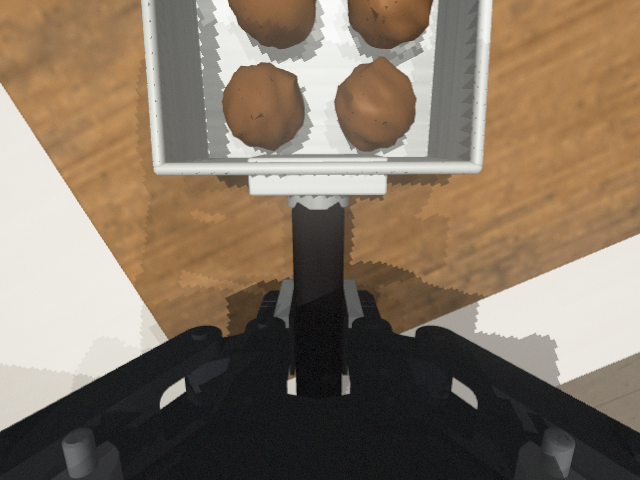

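arm_command:
  targets:
    - [0, 0, 0.3, 0]
    - [0, 0, 0.3, 0]
    - [0, 0, 0.4, 0]
    - [0, 0, 0.4, 0]
    - [0, 0, 0.4, 0]
    - [0, 0, 0.4, 0]
    - [0, 0, 0.4, 0]
    - [0, 0, 0.2, 0]

```text
clock: 4.6
tcp_pos: [0.4223, -0.2254, 0.2292]
ee_rot: [0.687, -0.167, -0.687, -0.167]
wrist_force: [0.0, 0.0, -1.5]
finger_gap: 0.0164
```

```bash
cat > tilt.py <<'E'
from h import *
# estimate scoop pitch from side-wall top rims etc. via wrist camera rim + scene view
import sys
np.set_printoptions(precision=3,suppress=True)
n=sys.argv[1]; o=get_obs(); print(o['clock'],o['tcp_pos'],o['wrist_force'],o['wrist_torque'],o['finger_gap'])
y=cv2.cvtColor
for c in sys.argv[2:]:
    im,d,ci=shot(c,f'{c}{n}'); np.savez(f'pics/{c}{n}.npz',d=d,**{k:np.array(v) for k,v in ci.items()})
    for k in ['scoop_lip','scoop','scoop_grip']:
        W=cloud(ci,d)
        for r in pinpoint(c,k)[:1]:
            u,v=r['pixel']; iu,iv=int(np.clip(u,0,639)),int(np.clip(v,0,479)); print(c,k,round(r['p'],2),round(u),round(v),W[iv,iu])
E
python3 tilt.py 3 wrist scene; python3 - <<'E'
import cv2,numpy as np
a=cv2.imread('pics/wrist3.png');b=cv2.imread('pics/scene3.png')[170:320,300:500]
b=cv2.resize(b,(640,480),interpolation=cv2.INTER_CUBIC); cv2.imwrite('pics/c3.png',cv2.resize(np.hstack([a,b]),(800,300)))
E
```

```text
4.6 [ 0.422 -0.225  0.229] [ 0.04   0.038 -1.519] [ 0.036  0.209 -0.033] 0.016390369798527826
wrist scoop 0.69 316 20 [ 0.523 -0.277  0.039]
wrist scoop_grip 0.56 323 270 [ 0.442 -0.238  0.082]
scene scoop_lip 0.83 400 230 [ 0.595 -0.307  0.048]
scene scoop 0.94 409 248 [ 0.489 -0.22   0.082]
scene scoop_grip 0.72 399 230 [ 0.596 -0.309  0.05 ]
```

View pics/c3.png

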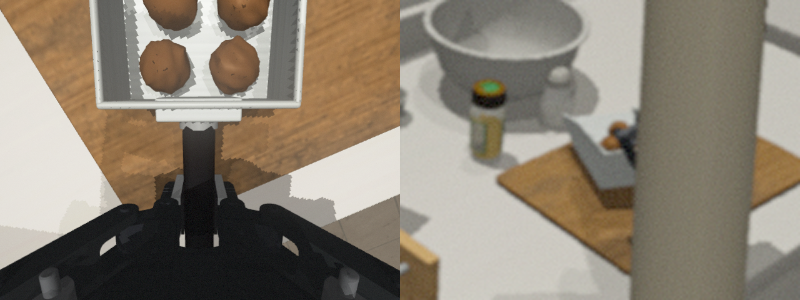

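```bash
python3 - <<'E'
from h import *
np.set_printoptions(precision=3,suppress=True)
c=np.array([.7247,.1156]); a=np.radians(16.3); ex=np.array([np.cos(a),np.sin(a)]); ey=np.array([-ex[1],ex[0]])
for cam in ['scene','side','scene3']:
    f=cam if cam[-1].isdigit() else cam+'0'
    z=np.load(f'pics/{f}.npz'); ci={k:z[k] for k in z.files if k!='d'}; W=cloud(ci,z['d'])
    q=(W[...,:2]-c); X=q@ex; Y=q@ey; Z=W[...,2]
    m=(X>-.098)&(X<.09)&(abs(Y)<.1)&(Z>.022)&(Z<.192)
    print(cam,m.sum())
    v,u=np.nonzero(m)
    for i in range(0,len(v),max(1,len(v)//40)): print(u[i],v[i],np.array([X[v[i],u[i]],Y[v[i],u[i]],Z[v[i],u[i]]]))
E
python3 - <<'E'
import cv2
im=cv2.imread('pics/scene0.png'); cv2.imwrite('pics/crop4.png',cv2.resize(im[190:290,225:305],(640,800),interpolation=cv2.INTER_CUBIC)[:600])
E
```

```text
scene 430
292 208 [-0.094 -0.095  0.191]
289 211 [-0.095 -0.082  0.19 ]
261 229 [ 0.005 -0.1    0.098]
253 238 [ 0.003 -0.066  0.089]
254 239 [ 0.    -0.067  0.087]
251 240 [ 0.011 -0.067  0.08 ]
244 241 [ 0.026 -0.058  0.076]
254 241 [-0.    -0.066  0.082]
245 242 [ 0.023 -0.059  0.075]
255 242 [-0.002 -0.067  0.08 ]
243 243 [ 0.027 -0.056  0.072]
253 243 [ 0.003 -0.066  0.075]
263 243 [-0.03  -0.064  0.089]
249 244 [ 0.011 -0.059  0.073]
259 244 [-0.018 -0.062  0.082]
246 245 [ 0.019 -0.058  0.068]
256 245 [-0.009 -0.062  0.076]
237 246 [ 0.039 -0.047  0.063]
254 246 [-0.004 -0.061  0.072]
264 246 [-0.039 -0.057  0.087]
253 247 [-0.001 -0.059  0.069]
263 247 [-0.036 -0.056  0.084]
253 248 [-0.    -0.061  0.065]
263 248 [-0.037 -0.055  0.082]
254 249 [-0.007 -0.056  0.067]
264 249 [-0.045 -0.049  0.085]
256 250 [-0.011 -0.059  0.064]
266 250 [-0.052 -0.047  0.086]
260 251 [-0.023 -0.06   0.065]
255 252 [-0.008 -0.058  0.057]
265 252 [-0.052 -0.043  0.083]
263 253 [-0.042 -0.048  0.073]
261 254 [-0.034 -0.05   0.066]
262 255 [-0.038 -0.049  0.065]
264 256 [-0.048 -0.044  0.07 ]
271 2
[... 3281 characters left out ...]
014 -0.059  0.074]
238 248 [ 0.036 -0.046  0.059]
259 248 [-0.018 -0.062  0.071]
238 249 [ 0.037 -0.047  0.054]
260 249 [-0.026 -0.056  0.074]
252 250 [ 0.    -0.057  0.061]
262 250 [-0.036 -0.052  0.077]
256 251 [-0.013 -0.056  0.063]
266 251 [-0.057 -0.041  0.088]
261 252 [-0.029 -0.056  0.066]
259 253 [-0.02  -0.059  0.059]
238 254 [ 0.031 -0.039  0.047]
237 255 [ 0.031 -0.036  0.045]
238 256 [ 0.03  -0.037  0.042]
262 257 [-0.041 -0.045  0.063]
237 259 [ 0.028 -0.032  0.037]
239 261 [ 0.021 -0.031  0.034]
239 264 [ 0.018 -0.026  0.029]
238 269 [ 0.011 -0.014  0.024]
238 273 [-0.057  0.058  0.085]
239 276 [-0.056  0.054  0.073]
240 280 [-0.051  0.047  0.056]
241 284 [-0.042  0.035  0.033]
```

View pics/crop4.png

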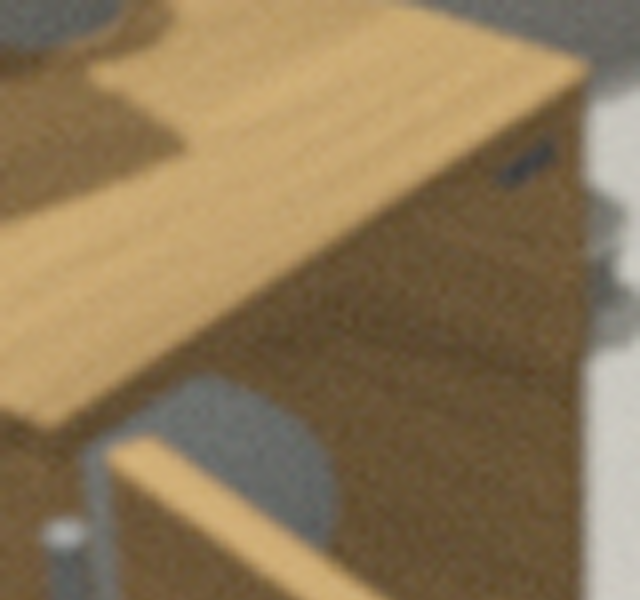

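arm_command:
  targets:
    - [0, 0, 0.6, 0]
    - [0, 0, 1.2, 0]
    - [0, 0, 1.8, 0]
    - [0, 0, 2.1, 0]
    - [0, 0, 2.0, 0]
    - [0, 0, 1.6, 0]
    - [0, 0, 1.0, 0]
    - [0, 0, 0.4, 0]

```text
clock: 5.8
tcp_pos: [0.4223, -0.2254, 0.3369]
ee_rot: [0.688, -0.167, -0.687, -0.166]
wrist_force: [-1.2, -0.0, -2.6]
finger_gap: 0.0162
```

arm_command:
  targets:
    - [-0.05, 0.5, 0, 0.86]
    - [-0.1, 1, 0, 1.72]
    - [-0.1, 1.5, 0, 2.57]
    - [-0.15, 1.8, 0, 3.09]
    - [-0.2, 2, 0, 3.43]
    - [-0.2, 2, 0, 3.43]
    - [-0.2, 2, 0, 3.43]
    - [-0.15, 2, 0, 3.43]

```text
clock: 6.6
tcp_pos: [0.4098, -0.0953, 0.335]
ee_rot: [-0.706, 0.031, 0.707, 0.031]
wrist_force: [-0.6, -0.4, -2.2]
finger_gap: 0.0163
```

arm_command:
  targets:
    - [-0.15, 2, 0, 3.43]
    - [-0.2, 2, 0, 3.43]
    - [-0.2, 2, 0, 3.43]
    - [-0.2, 2, 0, 3.43]
    - [-0.15, 1.8, 0, 3.09]
    - [-0.1, 1.5, 0, 2.57]
    - [-0.1, 1, 0, 1.72]
    - [-0.05, 0.5, 0, 0.86]

```text
clock: 7.4
tcp_pos: [0.3984, 0.0319, 0.3353]
ee_rot: [-0.699, -0.104, 0.7, -0.103]
wrist_force: [0.0, -0.3, -2.5]
finger_gap: 0.0162
```

```bash
python3 tilt.py 5 wrist scene side; python3 - <<'E'
from h import *
o=get_obs(); from scipy.spatial.transform import Rotation as R
m=R.from_quat(o['ee_rot']).as_matrix(); print(m.round(4), np.degrees(np.arctan2(m[1,1],m[0,1])))
im=cv2.imread('pics/scene5.png'); b=cv2.resize(im[170:390,180:420],(640,587),interpolation=cv2.INTER_CUBIC); cv2.imwrite('pics/c5.png',b)
E
```

```text
7.4 [0.398 0.032 0.335] [ 0.048 -0.331 -2.456] [-0.119  0.224 -0.046] 0.016249940126028685
wrist scoop 0.87 315 17 [0.499 0.063 0.17 ]
wrist scoop_grip 0.92 317 270 [0.421 0.039 0.19 ]
scene scoop_lip 0.65 278 251 [0.587 0.093 0.154]
scene scoop 0.95 310 265 [0.47  0.103 0.185]
scene scoop_grip 0.82 351 267 [0.393 0.065 0.208]
side scoop_lip 0.59 294 258 [0.589 0.09  0.154]
side scoop 0.63 326 264 [0.492 0.11  0.18 ]
side scoop_grip 0.64 367 259 [0.414 0.043 0.183]
[[ 1.000e-04  2.861e-01 -9.582e-01]
 [-1.000e-04 -9.582e-01 -2.861e-01]
 [-1.000e+00  2.000e-04 -0.000e+00]] -73.3772637075177
```

View pics/c5.png

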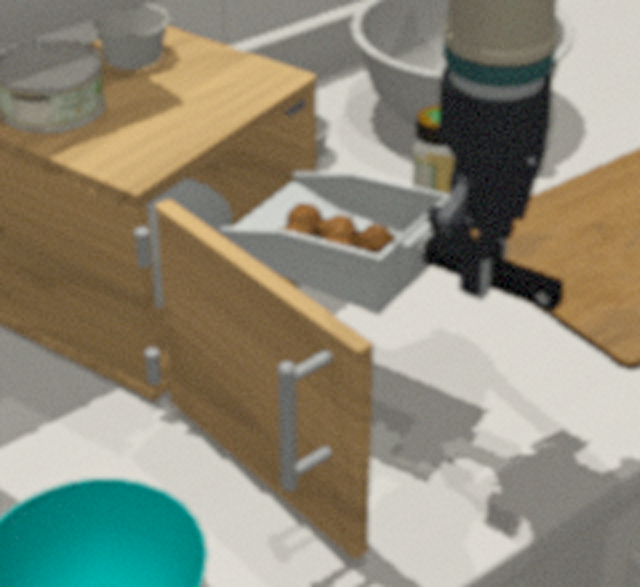

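View pics/wrist5.png

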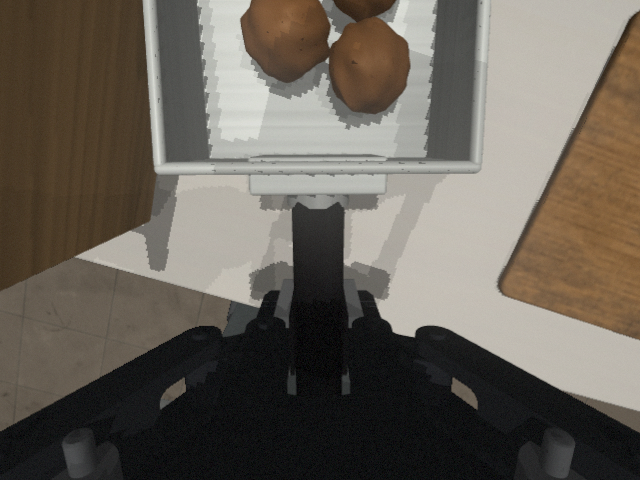

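arm_command:
  targets:
    - [0.4, 0.1, -0.3, 0]
    - [0.9, 0.3, -0.4, 0]
    - [1.4, 0.4, -0.3, 0]
    - [1.8, 0.5, 0, 0]
    - [1.9, 0.6, 0, 0]
    - [1.6, 0.5, 0, 0]
    - [1.1, 0.3, 0, 0]
    - [0.5, 0.1, 0, 0]

```text
clock: 8.8
tcp_pos: [0.4969, 0.0591, 0.3252]
ee_rot: [0.7, 0.103, -0.7, 0.103]
wrist_force: [-0.9, 0.7, -2.3]
finger_gap: 0.0166
```

arm_command:
  targets:
    - [0, 0, 0, 0]
    - [0, 0, 0, 0]
    - [0, 0, 0, 0]
    - [0, 0, 0, 0]
    - [0, 0, 0, 0]
    - [0, 0, 0, 0]
    - [0, 0, 0, 0]
    - [0, 0, 0, 0]
  newtons: 60

```text
clock: 9.6
tcp_pos: [0.4952, 0.0586, 0.3258]
ee_rot: [0.7, 0.102, -0.7, 0.102]
wrist_force: [0.7, -1.1, -1.7]
finger_gap: 0.0165
```

```bash
python3 tilt.py 6 wrist scene side; python3 - <<'E'
from h import *
im=cv2.imread('pics/scene6.png'); b=cv2.resize(im[170:390,180:420],(480,440),interpolation=cv2.INTER_CUBIC); 
w=cv2.imread('pics/wrist6.png'); b2=cv2.resize(w,(320,240)); o=np.zeros((440,800,3),np.uint8); o[:,:480]=b;o[:240,480:]=b2; cv2.imwrite('pics/c6.png',o)
E
```

```text
9.6 [0.495 0.059 0.326] [ 0.713 -1.078 -1.666] [-0.077  0.258  0.035] 0.016458076009422066
wrist scoop_grip 0.63 320 271 [0.517 0.064 0.18 ]
scene scoop_lip 0.92 242 240 [0.607 0.167 0.199]
scene scoop 0.7 272 254 [0.557 0.129 0.178]
scene scoop_grip 0.94 309 253 [0.483 0.096 0.203]
side scoop 0.73 288 262 [0.582 0.134 0.171]
side scoop_grip 0.63 324 258 [0.512 0.076 0.172]
```

View pics/c6.png

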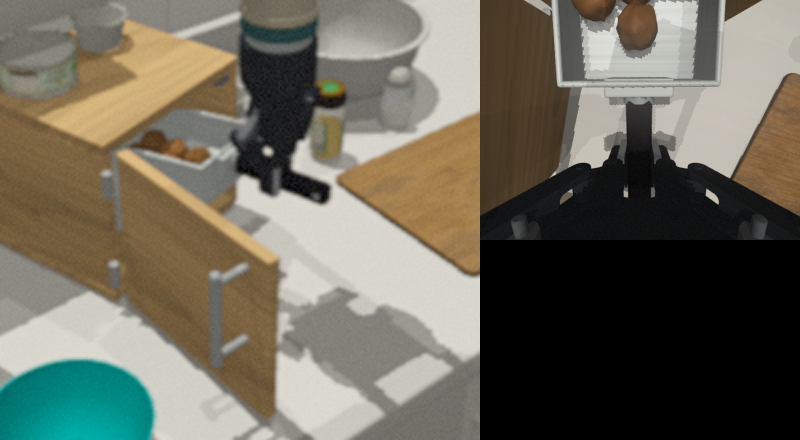

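arm_command:
  targets:
    - [0, 0, 0, 0]
    - [0, 0, 0, 0]
    - [0, 0, 0, 0]
    - [0, 0, 0, 0]
    - [0, 0, 0, 0]
    - [0, 0, 0, 0]
    - [0, 0, 0, 0]
    - [0, 0, 0, 0]
  newtons: 35

```text
clock: 11.0
tcp_pos: [0.4952, 0.0587, 0.3257]
ee_rot: [0.7, 0.102, -0.7, 0.102]
wrist_force: [-0.1, -0.5, -3.5]
finger_gap: 0.0163
```

```bash
cat > two.py <<'E'
import sys,subprocess
from h import *
n=sys.argv[1]
np.set_printoptions(precision=3,suppress=True)
o=get_obs(); print(o['clock'],o['tcp_pos'],o['wrist_force'],o['wrist_torque'],o['finger_gap'])
w,d,ci=shot('wrist','wrist'+n); 
W=cloud(ci,d); g=w.max(2)
# handle top points -> pitch along tool -z direction (forward)
from scipy.spatial.transform import Rotation as R
m=R.from_quat(o['ee_rot']).as_matrix(); f=-m[:2,2]; q=W[...,:2]-o['tcp_pos'][:2]; s=q@f; l=q@np.array([-f[1],f[0]])
k=(g<80)&(abs(l)<.007)&(s>-.005)&(s<.05)&(W[...,2]<o['tcp_pos'][2]-.08)
if k.sum()>30:
    p=np.polyfit(s[k],W[...,2][k],1); print('handle pitch deg',np.degrees(np.arctan(p[0])),'n',k.sum(),'z at grip',p[1])
sc,_,_=shot('scene','scene'+n)
b=cv2.resize(sc[170:390,180:420],(480,440),interpolation=cv2.INTER_CUBIC); o=np.zeros((440,800,3),np.uint8); o[:,:480]=b;o[:240,480:]=cv2.resize(w,(320,240)); cv2.imwrite(f'pics/c{n}.png',o[:,:,::-1])
E
python3 two.py 7
```

```text
11.0 [0.495 0.059 0.326] [-0.123 -0.487 -3.451] [-0.065  0.283 -0.038] 0.01627229605455715
handle pitch deg -49.93651005093572 n 10539 z at grip 0.22656721859531045
```

arm_command:
  targets:
    - [0, 0, 0, 0]
    - [0, 0, 0, 0]
    - [0, 0, 0, 0]
    - [0, 0, 0, 0]
    - [0, 0, 0, 0]
    - [0, 0, 0, 0]
    - [0, 0, 0, 0]
    - [0, 0, 0, 0]
  newtons: 20

```text
clock: 11.9
tcp_pos: [0.4952, 0.0587, 0.3257]
ee_rot: [-0.7, -0.102, 0.7, -0.102]
wrist_force: [0.2, -0.0, -2.2]
finger_gap: 0.0161
```

```bash
python3 two.py 8
```

```text
11.9 [0.495 0.059 0.326] [ 0.192 -0.049 -2.155] [-0.086  0.189 -0.036] 0.016093923666626764
handle pitch deg -49.947583375400804 n 10522 z at grip 0.22659427727292472
```

View pics/c8.png

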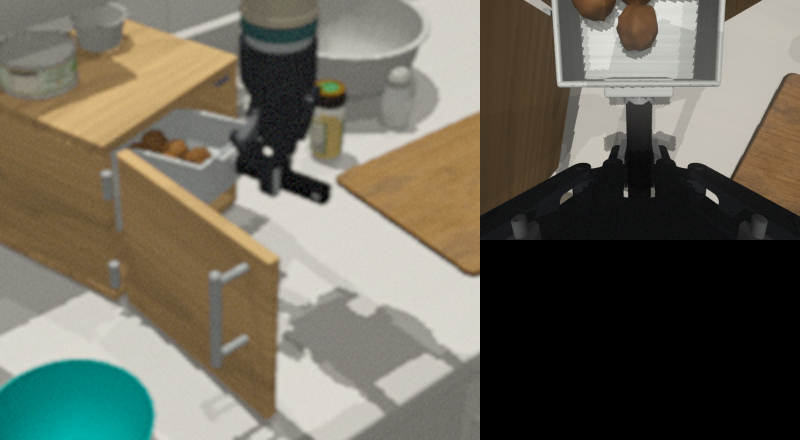

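arm_command:
  targets:
    - [0.2, 0.05, 0.2, 0]
    - [0.3, 0.1, 0.3, 0]
    - [0.3, 0.1, 0.3, 0]
    - [0.15, 0.03, 0.3, 0]
    - [0, 0, 0.2, 0]
    - [0, 0, 0.2, 0]
    - [0, 0, 0.1, 0]
    - [0, 0, 0.1, 0]

```text
clock: 12.8
tcp_pos: [0.5046, 0.0614, 0.3428]
ee_rot: [-0.7, -0.102, 0.7, -0.102]
wrist_force: [-0.0, -0.4, -1.8]
finger_gap: 0.0164
```

arm_command:
  targets:
    - [0, 0, 0.1, 0]
    - [0, 0, 0.1, 0]
    - [0, 0, 0.1, 0]
    - [0, 0, 0.1, 0]
    - [0, 0, 0.1, 0]
    - [0, 0, 0.1, 0]
    - [0, 0, 0.1, 0]
    - [0, 0, 0.1, 0]

```text
clock: 13.6
tcp_pos: [0.5044, 0.0614, 0.3502]
ee_rot: [-0.699, -0.102, 0.7, -0.102]
wrist_force: [0.6, 1.0, -9.1]
finger_gap: 0.0164
```

```bash
python3 two.py 9
```

```text
13.6 [0.504 0.061 0.35 ] [ 0.595  1.044 -9.072] [-0.21   0.67  -0.051] 0.016444467877264227
handle pitch deg -50.744516424767056 n 10517 z at grip 0.25083143472784186
```

View pics/c9.png

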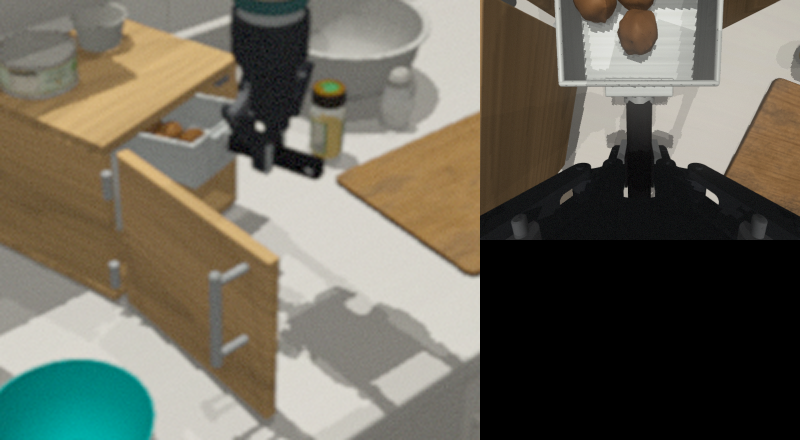

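arm_command:
  targets:
    - [0, 0, 0, 0]
    - [0, 0, 0, 0]
    - [0, 0, 0, 0]
    - [0, 0, 0, 0]
    - [0, 0, 0.05, 0]
    - [0, 0, 0.05, 0]
    - [0, 0, 0.05, 0]
    - [0, 0, 0.05, 0]

```text
clock: 14.5
tcp_pos: [0.5045, 0.0614, 0.3523]
ee_rot: [-0.699, -0.102, 0.7, -0.102]
wrist_force: [-1.4, 1.0, -5.1]
finger_gap: 0.0167
```

```bash
python3 two.py 10; python3 two.py 10b
```

```text
14.5 [0.505 0.061 0.352] [-1.381  1.045 -5.087] [-0.077  0.526 -0.064] 0.016650109844422743
handle pitch deg -51.01532556717287 n 10492 z at grip 0.2528283012638939
14.6 [0.505 0.061 0.353] [-1.433  0.032 -6.108] [-0.173  1.01   0.015] 0.016758054965899005
handle pitch deg -51.13402197886961 n 10511 z at grip 0.2536766749034867
```

```bash
cat > pitch.py <<'E'
import sys
from h import *
np.set_printoptions(precision=3,suppress=True)
from scipy.spatial.transform import Rotation as R
def pitch(save=None):
    o=get_obs(); ci=camera_info('wrist'); w,d=grab_frame('wrist')
    if save: cv2.imwrite(f'pics/wrist{save}.png',w[:,:,::-1])
    W=cloud(ci,d); m=R.from_quat(o['ee_rot']).as_matrix(); f=-m[:2,2]; q=W[...,:2]-o['tcp_pos'][:2]; s=q@f; l=q@np.array([-f[1],f[0]]); z=W[...,2]-o['tcp_pos'][2]+.156
    print(round(o['clock'],2),o['tcp_pos'],'F',o['wrist_force'],'T',o['wrist_torque'],'gap',round(o['finger_gap'],4))
    # handle top (black) between pads and ferrule, in image rows 205-270, cols 300-340
    k=(abs(l)<.006)&(s>.015)&(s<.045)&(z>-.04)&(z<.03)&(w.max(2)<90)
    if k.sum()>50:
        p=np.polyfit(s[k],z[k],1); print('handle pitch',np.degrees(np.arctan(p[0])).round(2),k.sum())
    # side wall tops: highest z vs s for |l| 42..52
    for a,b in [(.043,.054),(-.054,-.043)]:
        S=[];Z=[]
        for s0 in np.arange(.062,.10,.003):
            kk=(l>a)&(l<b)&(s>=s0)&(s<s0+.003)&(z<.06)&(z>-.1)
            if kk.sum()>5: S.append(s0+.0015);Z.append(np.percentile(z[kk],97))
        if len(S)>3:
            p=np.polyfit(S,Z,1); print('wall slope deg (level -6.5)',np.degrees(np.arctan(p[0])).round(2),len(S),'z',np.round(Z[0],4))
if __name__=='__main__': pitch(sys.argv[1])
E
python3 pitch.py 11
```

```text
14.7 [0.505 0.061 0.353] F [-1.661  0.806 -6.005] T [-0.164  0.938 -0.026] gap 0.0161
handle pitch -3.78 2887
wall slope deg (level -6.5) -10.21 13 z 0.0111
wall slope deg (level -6.5) -10.23 13 z 0.0113
```

View pics/wrist11.png

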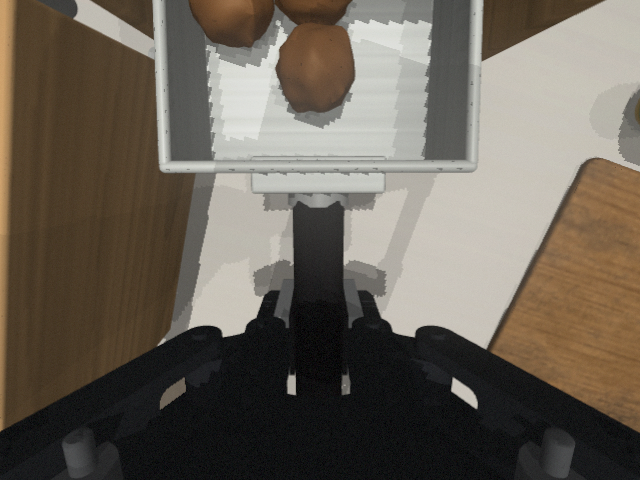

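arm_command:
  targets:
    - [0, 0, 0.1, 0]
    - [0, 0, 0.15, 0]
    - [0, 0, 0.15, 0]
    - [0, 0, 0.15, 0]
    - [0, 0, 0.15, 0]
    - [0, 0, 0.15, 0]
    - [0, 0, 0.15, 0]
    - [0, 0, 0.1, 0]

```text
clock: 15.55
tcp_pos: [0.5048, 0.0615, 0.3638]
ee_rot: [0.7, 0.102, -0.7, 0.102]
wrist_force: [-1.0, 0.4, -6.2]
finger_gap: 0.0166
```

```bash
python3 pitch.py 12
```

```text
15.55 [0.505 0.061 0.364] F [-0.979  0.439 -6.229] T [-0.114  0.923  0.081] gap 0.0166
handle pitch -8.31 2819
wall slope deg (level -6.5) -15.19 13 z 0.006
wall slope deg (level -6.5) -15.0 13 z 0.0059
```

arm_command:
  targets:
    - [0, 0, 0.2, 0]
    - [0, 0, 0.2, 0]
    - [0, 0, 0.2, 0]
    - [0, 0, 0.2, 0]
    - [0, 0, 0.2, 0]
    - [0, 0, 0.2, 0]
    - [0, 0, 0.2, 0]
    - [0, 0, 0.2, 0]

```text
clock: 16.4
tcp_pos: [0.5047, 0.0614, 0.3799]
ee_rot: [-0.7, -0.102, 0.7, -0.102]
wrist_force: [1.3, -0.3, -8.6]
finger_gap: 0.0166
```

```bash
python3 pitch.py 13; python3 two.py 13
```

```text
16.4 [0.505 0.061 0.38 ] F [ 1.295 -0.274 -8.647] T [-0.256  0.944 -0.038] gap 0.0166
handle pitch -14.93 2671
wall slope deg (level -6.5) -21.17 13 z -0.0023
wall slope deg (level -6.5) -21.7 13 z -0.0019
16.45 [0.505 0.061 0.38 ] [-1.585  0.294 -4.587] [-0.147  0.742  0.028] 0.016415238260440713
handle pitch deg -55.077498981471166 n 10330 z at grip 0.2808271320381111
```

View pics/c13.png

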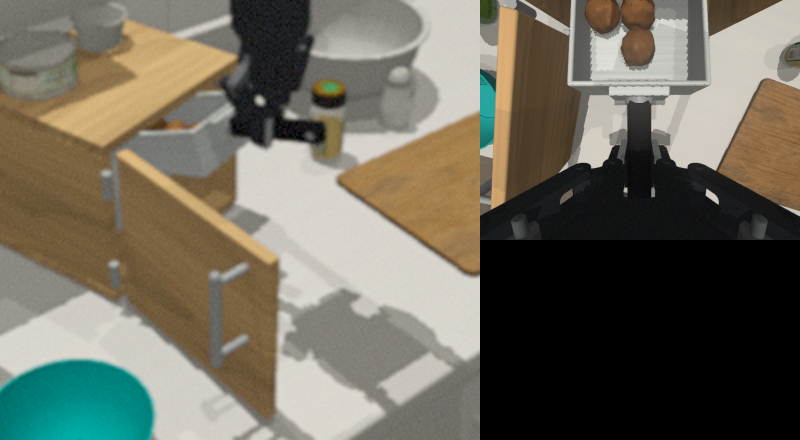

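arm_command:
  targets:
    - [0.1, 0.03, 0.2, 0]
    - [0.15, 0.04, 0.2, 0]
    - [0.15, 0.04, 0.2, 0]
    - [0.15, 0.05, 0.2, 0]
    - [0.15, 0.05, 0.2, 0]
    - [0.15, 0.05, 0.2, 0]
    - [0.15, 0.04, 0.2, 0]
    - [0.15, 0.04, 0.2, 0]

```text
clock: 17.35
tcp_pos: [0.5162, 0.0649, 0.3958]
ee_rot: [-0.699, -0.102, 0.7, -0.102]
wrist_force: [-2.3, 0.0, -4.7]
finger_gap: 0.0164
```

```bash
python3 pitch.py 14
```

```text
17.35 [0.516 0.065 0.396] F [-2.337  0.006 -4.656] T [-0.157  0.669 -0.08 ] gap 0.0164
handle pitch -23.51 2350
wall slope deg (level -6.5) -29.67 13 z -0.0133
wall slope deg (level -6.5) -29.91 13 z -0.0132
```

View pics/wrist14.png

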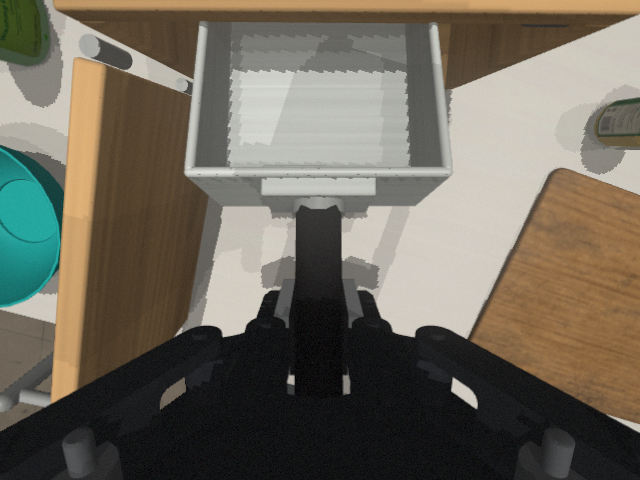

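arm_command:
  targets:
    - [0.15, 0.05, 0.2, 0]
    - [0.2, 0.06, 0.2, 0]
    - [0.25, 0.07, 0.2, 0]
    - [0.25, 0.07, 0.2, 0]
    - [0.25, 0.07, 0.2, 0]
    - [0.25, 0.07, 0.2, 0]
    - [0.25, 0.07, 0.2, 0]
    - [0.25, 0.07, 0.2, 0]

```text
clock: 18.2
tcp_pos: [0.5348, 0.0703, 0.412]
ee_rot: [-0.7, -0.102, 0.7, -0.102]
wrist_force: [-5.9, -2.3, -4.6]
finger_gap: 0.0165
```

```bash
python3 pitch.py 15; python3 two.py 15; python3 - <<'E'
from h import *
for c in ['scene','side','wrist']:
    for i in range(1): print(c,[(round(r['p'],2),np.round(r['pixel'])) for n in ['walnut0'] for r in pinpoint(c,n)] if c!='side' else '')
E
```

```text
18.2 [0.535 0.07  0.412] F [-5.904 -2.305 -4.605] T [-0.336  1.092 -0.191] gap 0.0165
handle pitch -34.24 1867
wall slope deg (level -6.5) -27.5 13 z -0.0303
wall slope deg (level -6.5) -26.47 13 z -0.0307
18.25 [0.536 0.07  0.412] [-2.901  0.033 -5.798] [-0.22   1.23   0.051] 0.016077305197850833
handle pitch deg -59.22395845435485 n 9733 z at grip 0.311469835819154
scene [(0.71, array([378., 231.]))]
side 
wrist []
```

View pics/c15.png

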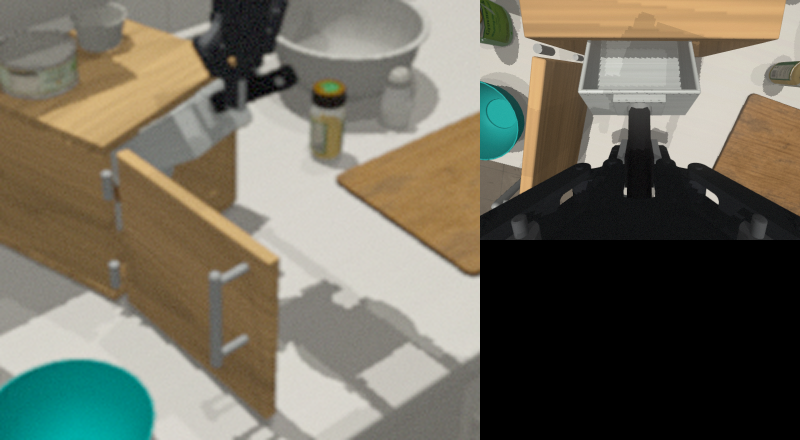

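arm_command:
  targets:
    - [0.1, 0.03, 0.15, 0]
    - [0.15, 0.04, 0.15, 0]
    - [0.15, 0.04, 0.1, 0]
    - [0, 0, 0, 0]
    - [0, 0, 0, 0]
    - [0, 0, 0, 0]
    - [0, 0, 0, 0]
    - [0, 0, 0, 0]

```text
clock: 19.25
tcp_pos: [0.5382, 0.0711, 0.4156]
ee_rot: [-0.699, -0.102, 0.7, -0.103]
wrist_force: [-4.6, -1.1, -5.4]
finger_gap: 0.0163
```

```bash
python3 pitch.py 16; python3 two.py 16; python3 - <<'E'
from h import *
s,d,ci=shot('side','side16'); cv2.imwrite('pics/s16.png',cv2.resize(s[190:330,220:400,::-1],(720,560),interpolation=cv2.INTER_CUBIC))
E
```

```text
19.25 [0.538 0.071 0.416] F [-4.589 -1.149 -5.449] T [-0.356  1.533  0.072] gap 0.0163
handle pitch -36.59 1727
wall slope deg (level -6.5) -23.01 13 z -0.0351
wall slope deg (level -6.5) -22.38 13 z -0.035
19.3 [0.538 0.071 0.416] [-5.862 -1.035 -5.191] [-0.353  1.5   -0.022] 0.016626620886814686
handle pitch deg -59.95314066949602 n 9582 z at grip 0.3145222537240281
```

View pics/s16.png

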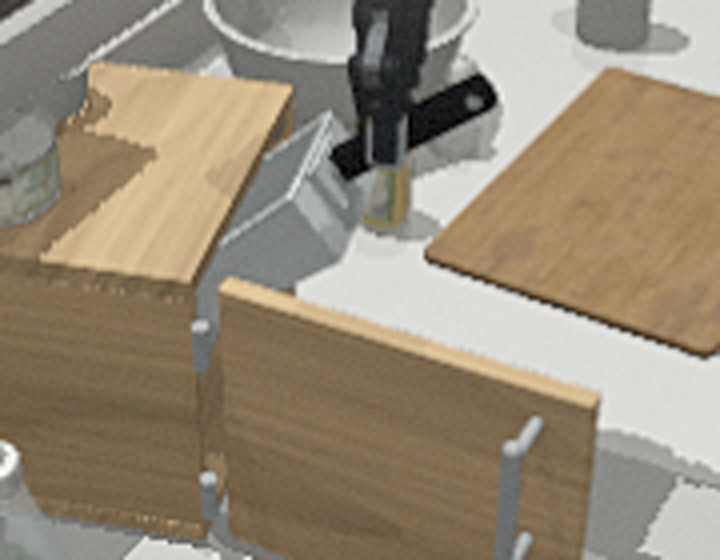

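View pics/wrist16.png

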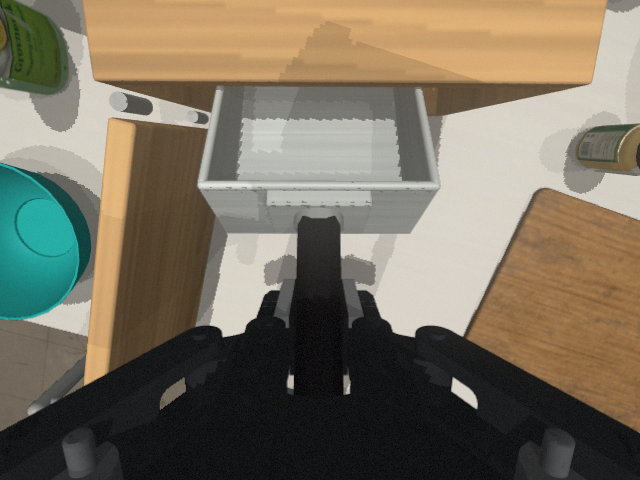

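arm_command:
  targets:
    - [0, 0, -0.2, 0]
    - [-0.2, -0.06, -0.3, 0]
    - [-0.6, -0.17, -0.1, 0]
    - [-1.2, -0.34, 0, 0]
    - [-1.8, -0.52, 0, 0]
    - [-2.2, -0.63, 0, 0]
    - [-2.2, -0.63, 0, 0]
    - [-2.2, -0.63, 0, 0]
  newtons: 40

```text
clock: 20.25
tcp_pos: [0.4336, 0.0412, 0.4105]
ee_rot: [0.701, 0.102, -0.698, 0.103]
wrist_force: [0.1, 0.3, -1.9]
finger_gap: 0.0162
```

```bash
python3 pitch.py 17; python3 two.py 17;  python3 - <<'E'
from h import *
s,d,ci=shot('scene','scene17b'); cv2.imwrite('pics/s17.png',cv2.resize(s[180:300,220:320,::-1],(500,600),interpolation=cv2.INTER_CUBIC))
E
```

```text
20.25 [0.434 0.041 0.411] F [ 0.112  0.268 -1.864] T [-0.076  0.082 -0.025] gap 0.0162
handle pitch -35.67 1832
wall slope deg (level -6.5) -42.07 13 z -0.0326
wall slope deg (level -6.5) -41.99 13 z -0.0331
20.3 [0.43  0.041 0.41 ] [-4.061 -0.492 -2.594] [-0.048  0.373 -0.007] 0.016687357306800463
handle pitch deg -59.832577334596294 n 9583 z at grip 0.3092444701635364
```

View pics/s17.png

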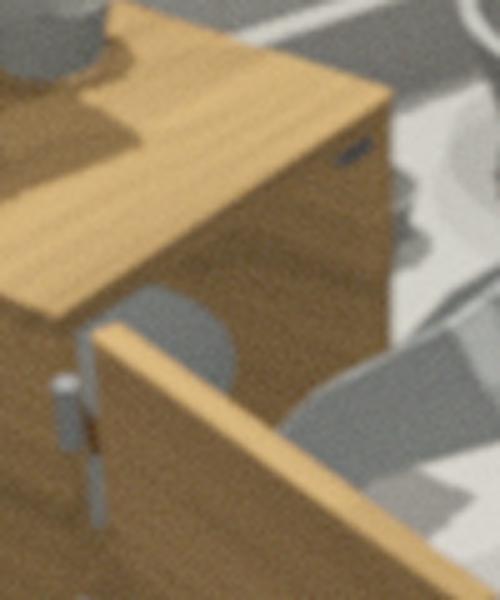

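View pics/c17.png

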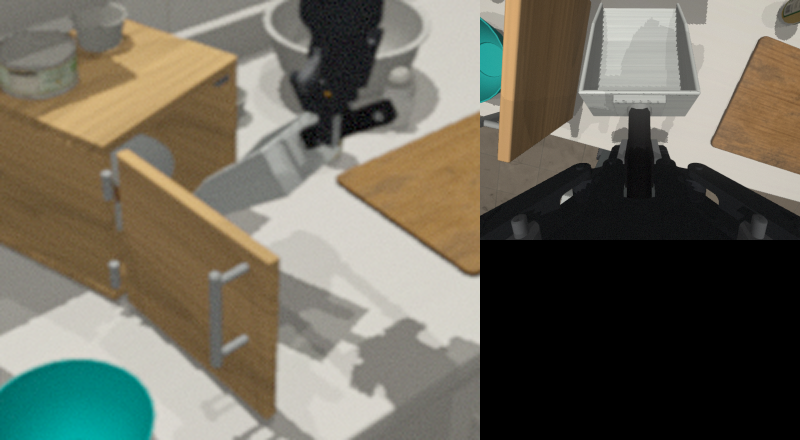

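arm_command:
  targets:
    - [0, -0.8, 0, -1.24]
    - [0.4, -1.8, 0, -2.8]
    - [0.4, -2.8, 0, -4.35]
    - [0.4, -3.2, 0, -4.97]
    - [0.4, -3.2, -1, -4.97]
    - [0.4, -3.2, -1, -4.97]
    - [0.4, -3.2, -1, -4.97]
    - [0.4, -3.0, -1, -4.66]

```text
clock: 21.25
tcp_pos: [0.4636, -0.1729, 0.3693]
ee_rot: [0.7, -0.102, -0.699, -0.101]
wrist_force: [1.9, 0.2, -1.8]
finger_gap: 0.0165
```

arm_command:
  targets:
    - [0, -2.8, -1.4, -4.3]
    - [0, -2.2, -1.4, -3.4]
    - [0, -1.4, -1.4, -2.2]
    - [0, -0.8, -1.3, -1.3]
    - [0, 0, 0, 0]
    - [0, 0, 0, 0]
    - [0, 0, 0, 0]
    - [0, 0, 0, 0]

```text
clock: 22.05
tcp_pos: [0.463, -0.2418, 0.3156]
ee_rot: [0.688, -0.168, -0.686, -0.167]
wrist_force: [-1.0, -0.7, -1.5]
finger_gap: 0.0162
```

```bash
python3 pitch.py 18; python3 - <<'E'
from h import *
np.set_printoptions(precision=3,suppress=True)
s,d,ci=shot('scene','scene18'); cv2.imwrite('pics/s18.png',cv2.resize(s[170:350,260:500,::-1],(800,600),interpolation=cv2.INTER_CUBIC))
W=cloud(ci,d); c=np.array([.7247,.1156]); a=np.radians(16.3); ex=np.array([np.cos(a),np.sin(a)]); ey=np.array([-ex[1],ex[0]])
q=W[...,:2]-c; k=s.astype(int); m=(k[...,0]-k[...,2]>45)&(k[...,0]<160)
for v in range(240,290):
    for u in range(232,248):
        x,y=q[v,u]@ex,q[v,u]@ey
        if -.1<x<.1 and abs(y)<.1 and k[v,u,0]-k[v,u,2]>30: print(u,v,k[v,u],x.round(3),y.round(3),W[v,u,2].round(3))
b=(abs(W[...,2]-.01)<.004)&(W[...,0]>.3)&(W[...,0]<.75)&(W[...,1]<-.1)&(W[...,1]>-.55)&(k[...,0]-k[...,2]>30)
print(cv2.minAreaRect(W[b][:,:2].astype(np.float32)))
E
```

```text
22.05 [ 0.463 -0.242  0.316] F [-0.962 -0.652 -1.53 ] T [0.04  0.058 0.01 ] gap 0.0162
handle pitch -35.82 1867
wall slope deg (level -6.5) -42.14 13 z -0.0325
wall slope deg (level -6.5) -42.01 13 z -0.0326
237 240 [116  94  61] -0.099 0.097 0.207
238 240 [99 80 46] -0.097 0.093 0.204
239 240 [103  85  56] -0.099 0.092 0.204
240 240 [103  81  54] -0.096 0.086 0.2
242 240 [97 82 59] -0.099 0.083 0.2
237 241 [103  85  55] -0.097 0.095 0.203
238 241 [98 77 46] -0.099 0.095 0.203
239 241 [98 80 50] -0.098 0.091 0.201
240 241 [100  82  58] -0.099 0.089 0.2
241 241 [104  89  70] -0.099 0.087 0.199
237 242 [95 74 44] -0.099 0.098 0.203
238 242 [100  80  52] -0.099 0.095 0.201
239 242 [97 82 60] -0.098 0.092 0.199
236 243 [101  80  52] -0.097 0.1 0.201
237 243 [99 82 58] -0.098 0.097 0.2
238 243 [102  88  70] -0.1 0.096 0.2
242 244 [147 130 107] 0.028 -0.053 0.07
243 244 [153 135 111] 0.027 -0.055 0.069
244 244 [141 126 107] 0.021 -0.053 0.072
239 245 [148 134 114] 0.034 -0.048 0.067
240 245 [162 143 115] 0.034 -0.053 0.065
241 245 [178 150 116] 0.03 -0.051 0.067
245 245 [160 139 112] 0.02 
[... 997 characters left out ...]
106  88  71] -0.043 0.036 0.034
240 285 [104  84  64] -0.03 0.026 0.019
241 285 [107  90  64] -0.032 0.025 0.019
239 286 [102  84  58] -0.031 0.031 0.019
240 286 [101  80  55] -0.036 0.033 0.022
241 286 [105  86  57] -0.035 0.029 0.02
239 287 [102  84  54] -0.031 0.031 0.017
240 287 [99 81 48] -0.034 0.031 0.018
241 287 [106  82  54] -0.038 0.032 0.02
239 288 [101  81  53] -0.032 0.033 0.015
240 288 [103  82  54] -0.039 0.037 0.021
241 288 [105  87  56] -0.039 0.033 0.019
239 289 [103  82  57] -0.04 0.041 0.021
240 289 [100  81  51] -0.041 0.038 0.02
241 289 [108  86  56] -0.043 0.038 0.02
((0.523652970790863, -0.3254750370979309), (0.3673606514930725, 0.2939167022705078), 86.99942016601562)
```

View pics/s18.png

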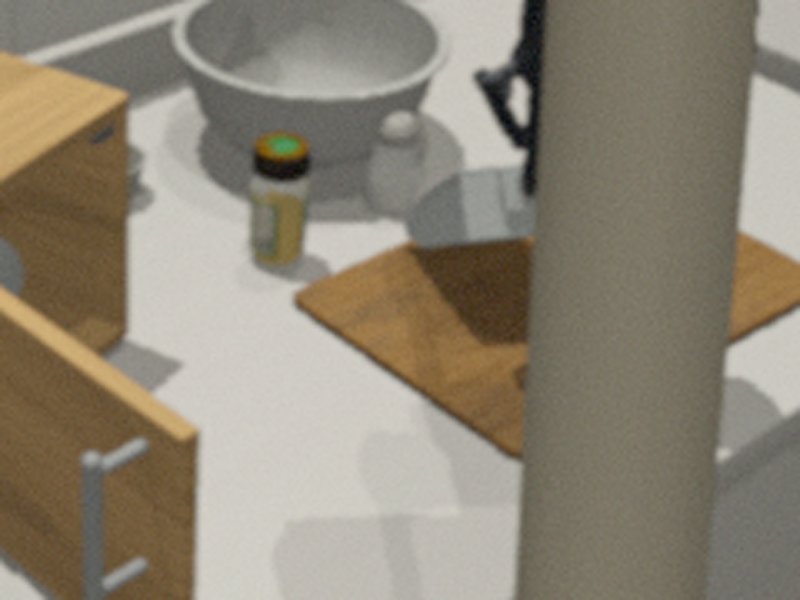

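View pics/wrist18.png

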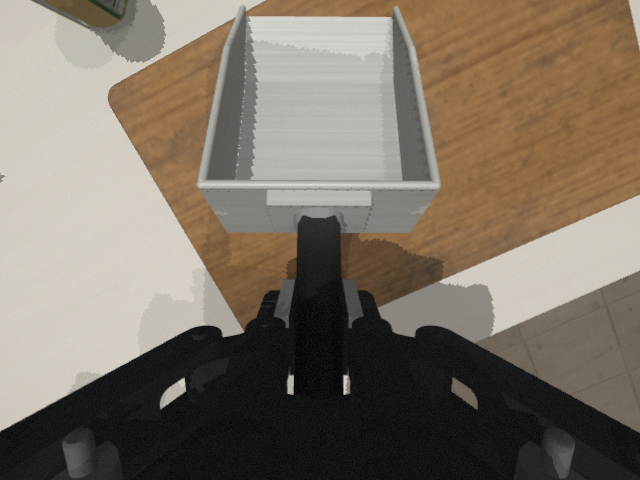

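arm_command:
  targets:
    - [0, 0, -0.5, 0]
    - [0, 0, -0.5, 0]
    - [-0.2, 0.1, -0.4, 0]
    - [-0.27, 0.14, -0.4, 0]
    - [-0.27, 0.14, -0.4, 0]
    - [-0.27, 0.14, -0.4, 0]
    - [-0.27, 0.14, -0.4, 0]
    - [-0.27, 0.14, -0.4, 0]
  newtons: 20

```text
clock: 22.95
tcp_pos: [0.4473, -0.2346, 0.2815]
ee_rot: [0.688, -0.168, -0.686, -0.168]
wrist_force: [-2.1, 1.7, 5.1]
finger_gap: 0.0163
```

```bash
python3 pitch.py 19
```

```text
22.95 [ 0.447 -0.235  0.282] F [-2.136  1.659  5.079] T [-0.161 -0.43   0.093] gap 0.0163
handle pitch -27.85 2136
wall slope deg (level -6.5) -34.3 13 z -0.0202
wall slope deg (level -6.5) -34.41 13 z -0.0198
```

arm_command:
  targets:
    - [-0.18, 0.09, -0.45, 0]
    - [-0.18, 0.09, -0.45, 0]
    - [-0.18, 0.09, -0.45, 0]
    - [-0.18, 0.09, -0.45, 0]
    - [-0.15, 0.08, -0.45, 0]
    - [-0.15, 0.08, -0.45, 0]
    - [-0.15, 0.08, -0.45, 0]
    - [-0.15, 0.08, -0.45, 0]

```text
clock: 23.8
tcp_pos: [0.4338, -0.2276, 0.2446]
ee_rot: [-0.687, 0.168, 0.687, 0.168]
wrist_force: [-3.9, 2.1, 8.5]
finger_gap: 0.0165
```

arm_command:
  targets:
    - [-0.1, 0.05, -0.4, 0]
    - [-0.1, 0.05, -0.4, 0]
    - [-0.1, 0.05, -0.4, 0]
    - [-0.1, 0.05, -0.4, 0]
    - [-0.1, 0.05, -0.4, 0]
    - [-0.1, 0.05, -0.4, 0]
    - [0, 0, -0.3, 0]
    - [0, 0, -0.3, 0]

```text
clock: 24.6
tcp_pos: [0.4278, -0.2246, 0.2145]
ee_rot: [-0.687, 0.168, 0.687, 0.168]
wrist_force: [-2.8, 1.4, 4.9]
finger_gap: 0.0165
```

```bash
python3 pitch.py 20; python3 pitch.py 20b | head -1
```

```text
24.6 [ 0.428 -0.225  0.214] F [-2.809  1.37   4.869] T [-0.201 -0.102 -0.069] gap 0.0165
handle pitch -3.97 2593
wall slope deg (level -6.5) -10.52 13 z 0.0087
wall slope deg (level -6.5) -10.32 13 z 0.0087
24.65 [ 0.428 -0.225  0.214] F [-2.336  0.718  3.081] T [-0.038 -0.188  0.042] gap 0.0162
```

arm_command:
  targets:
    - [-0.05, 0.02, -0.2, 0]
    - [-0.05, 0.02, -0.2, 0]
    - [-0.05, 0.02, -0.2, 0]
    - [0, 0, -0.2, 0]
    - [0, 0, -0.15, 0]
    - [0, 0, -0.1, 0]
    - [0, 0, -0.05, 0]
    - [0, 0, 0, 0]

```text
clock: 25.5
tcp_pos: [0.4264, -0.224, 0.2047]
ee_rot: [0.687, -0.168, -0.687, -0.168]
wrist_force: [-4.6, 3.1, 14.9]
finger_gap: 0.0169
```

```bash
python3 pitch.py 21
```

```text
25.5 [ 0.426 -0.224  0.205] F [-4.596  3.113 14.859] T [0.187 0.165 0.034] gap 0.0169
handle pitch -0.36 2614
wall slope deg (level -6.5) -6.84 13 z 0.0127
wall slope deg (level -6.5) -6.5 13 z 0.0128
```

arm_command:
  targets:
    - [0, 0, 0, 0]
    - [0, 0, 0, 0]
    - [0, 0, 0, 0]
    - [0, 0, 0, 0]
    - [0, 0, 0, 0]
    - [0, 0, 0, 0]
    - [0, 0, 0, 0]
    - [0, 0, 0, 0]
  claw: 6

```text
clock: 26.35
tcp_pos: [0.4265, -0.2241, 0.2037]
ee_rot: [-0.687, 0.168, 0.687, 0.168]
wrist_force: [-0.9, -0.5, -0.7]
finger_gap: 0.0599
```

```bash
python3 pitch.py 22
```

```text
26.35 [ 0.427 -0.224  0.204] F [-0.905 -0.544 -0.681] T [ 0.029 -0.024  0.051] gap 0.0599
handle pitch -0.3 2634
wall slope deg (level -6.5) -6.81 13 z 0.0138
wall slope deg (level -6.5) -6.75 13 z 0.0138
```

View pics/wrist22.png

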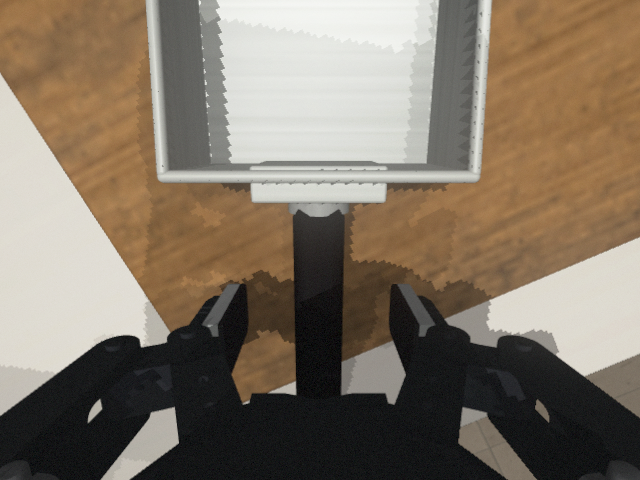

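arm_command:
  targets:
    - [0, 0, 1, 0]
    - [0, 0, 2.2, 0]
    - [0, 0, 3.2, 0]
    - [0, 0, 3.6, 0]
    - [0, 0, 3.6, 0]
    - [0, 0, 3.4, 0]
    - [0, 0, 2.8, 0]
    - [0, 0, 1.8, 0]

```text
clock: 27.2
tcp_pos: [0.4264, -0.224, 0.4231]
ee_rot: [0.688, -0.169, -0.685, -0.167]
wrist_force: [-0.1, -1.5, -0.5]
finger_gap: 0.0599
```

```bash
python3 two.py 23; python3 - <<'E'
from h import *
np.set_printoptions(precision=3,suppress=True)
s,d,ci=shot('side','side23'); W=cloud(ci,d)
for k in ['scoop_lip','scoop','scoop_grip']:
    for r in pinpoint('side',k)[:1]: u,v=r['pixel']; print(k,r['p'],W[int(v),int(u)])
E
```

```text
27.2 [ 0.426 -0.224  0.423] [-0.097 -1.466 -0.486] [0.013 0.001 0.013] 0.05991044664954443
handle pitch deg -83.0527707746967 n 5839 z at grip 0.3991619982947006
scoop_lip 0.87 [ 0.624 -0.344 -0.   ]
scoop 0.9 [ 0.509 -0.212  0.044]
scoop_grip 0.63 [ 0.436 -0.224  0.054]
```

View pics/wrist23.png

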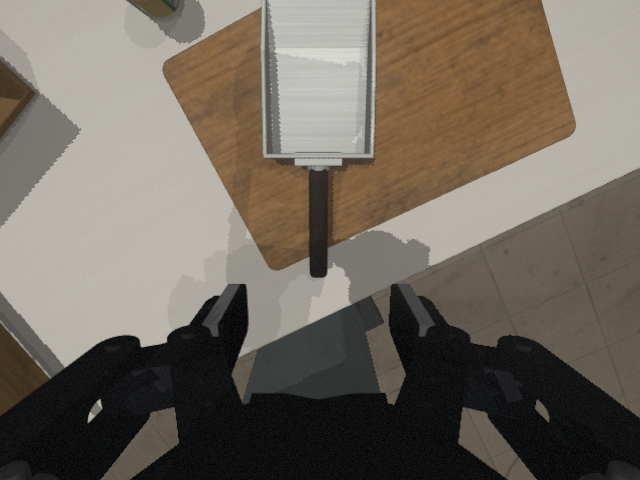

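View pics/side23.png

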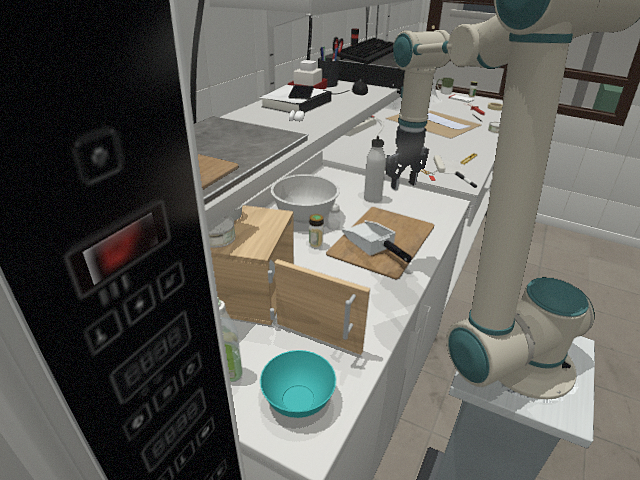

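arm_command:
  targets:
    - [0.2, 1, 0, 5.5]
    - [0.2, 2.5, 0, 5.5]
    - [0.2, 3.5, 0, 5.5]
    - [0.2, 4, 0, 5.5]
    - [0.2, 4, 0, 5.5]
    - [0.2, 4, 0, 5.5]
    - [0.2, 4, 0, 5.5]
    - [0.2, 3.5, 0, 5.5]
  claw: 0

```text
clock: 28.3
tcp_pos: [0.4419, 0.0427, 0.4183]
ee_rot: [-0.699, -0.103, 0.701, -0.103]
wrist_force: [0.1, -0.7, 0.1]
finger_gap: -0.0001
```

arm_command:
  targets:
    - [0.1, 3.5, 0, 0]
    - [0.1, 3.5, 0, 0]
    - [0.1, 3.5, 0, 0]
    - [0.1, 3.5, 0, 0]
    - [0, 2.7, 0, 0]
    - [0, 1.7, 0, 0]
    - [0, 0.9, 0, 0]
    - [0, 0.4, 0, 0]

```text
clock: 29.1
tcp_pos: [0.4463, 0.2384, 0.4186]
ee_rot: [-0.699, -0.102, 0.701, -0.102]
wrist_force: [1.0, -0.2, 0.0]
finger_gap: 0.0001
```

```bash
python3 two.py 24; python3 - <<'E'
from h import *
np.set_printoptions(precision=3,suppress=True)
ci=camera_info('wrist'); w,d=grab_frame('wrist'); W=cloud(ci,d)
m=(abs(W[...,2]-.205)<.006)&(W[...,0]>.3)&(W[...,0]<.585)&(W[...,1]>.05)&(W[...,1]<.3); p=W[m][:,:2].astype(np.float32)
print(len(p), cv2.minAreaRect(p), cv2.fitLine(p,cv2.DIST_HUBER,0,.01,.01).ravel())
o=get_obs(); print(o['joint_positions'])
E
```

```text
29.1 [0.446 0.238 0.419] [ 1.001 -0.186  0.032] [ 0.008 -0.011 -0.051] 0.00010469127571151311
handle pitch deg 64.71539029533436 n 10081 z at grip 0.2932316590476954
9095 ((0.5021594166755676, 0.18023039400577545), (0.16305014491081238, 0.01466240081936121), 2.6559014320373535) [0.999 0.044 0.512 0.182]
[ 0.351  0.163  1.62  -0.001  1.36   1.634]
```

View pics/wrist24.png

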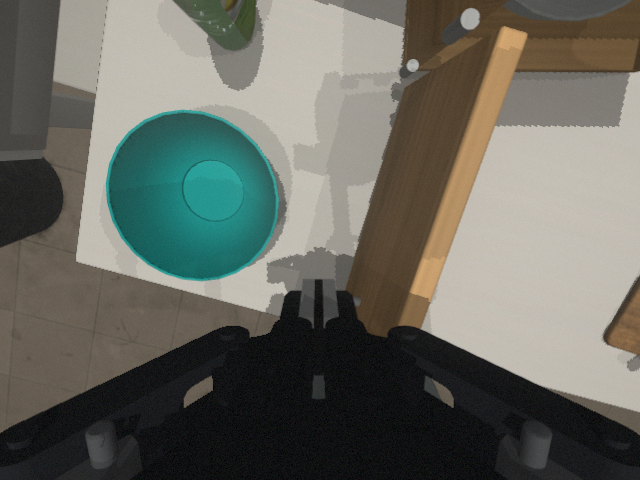

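View pics/scene24.png

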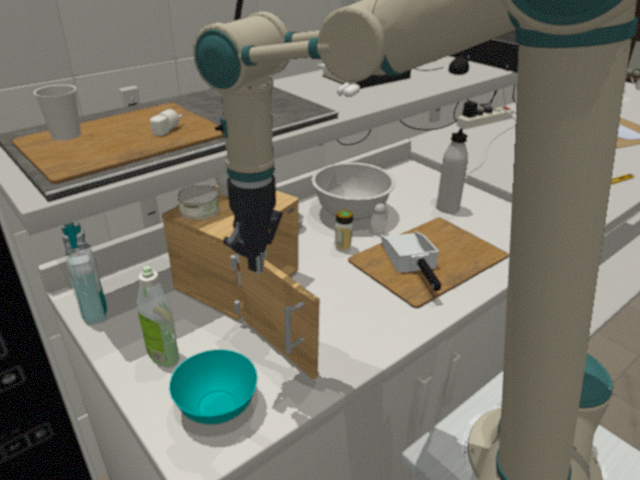

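arm_command:
  targets:
    - [0, 0, -1, 0]
    - [0, 0, -2, 0]
    - [0, 0, -2.2, 0]
    - [0, 0, -2, 0]
    - [0, 0, -1.3, 0]
    - [0.1, -0.8, 0, 0]
    - [0.1, -1.4, 0, 0]
    - [0, -1.1, 0, 0]

```text
clock: 30.05
tcp_pos: [0.449, 0.2035, 0.3355]
ee_rot: [0.7, 0.101, -0.699, 0.101]
wrist_force: [0.6, 0.7, 0.4]
finger_gap: -0.0001
```

arm_command:
  targets:
    - [0, -1.6, 0, 0]
    - [0, -1.6, 0, 0]
    - [0.4, -1.6, 0, 0]
    - [0.4, -1.6, 0, 0]
    - [0.7, -1.4, 0, 0]
    - [0.7, -1.4, 0, 0]
    - [1, -1.2, 0, 0]
    - [1, -1.2, 0, 0]

```text
clock: 30.85
tcp_pos: [0.4912, 0.0876, 0.3357]
ee_rot: [0.701, 0.101, -0.699, 0.101]
wrist_force: [-0.2, 0.7, 1.2]
finger_gap: 0.0001
```

```bash
python3 two.py 25
```

```text
30.85 [0.491 0.088 0.336] [-0.198  0.698  1.216] [ 0.141 -0.021  0.014] 9.777552307676244e-05
handle pitch deg 37.57920765386684 n 10528 z at grip 0.22101766088042268
```

View pics/c25.png

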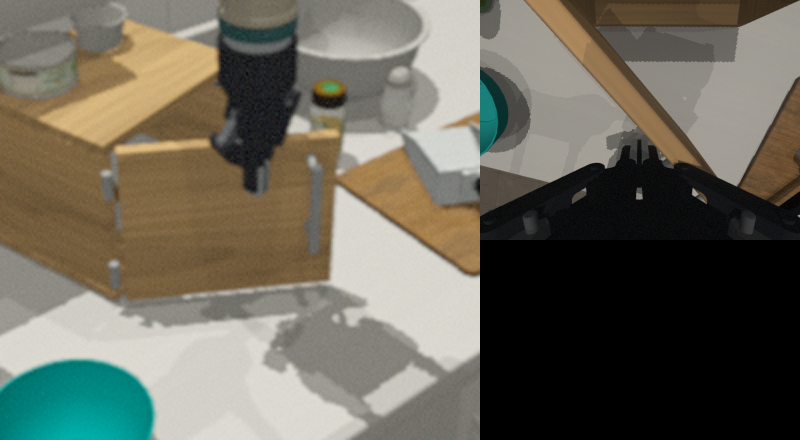

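arm_command:
  targets:
    - [1.3, -1, 0, 0]
    - [1.3, -1, 0, 0]
    - [1.45, -0.65, 0, 0]
    - [1.45, -0.65, 0, 0]
    - [1.5, -0.3, 0, 0]
    - [1.5, -0.3, 0, 0]
    - [1.0, 0, 0, 0]
    - [0.6, 0, 0, 0]

```text
clock: 31.75
tcp_pos: [0.5929, 0.0496, 0.3343]
ee_rot: [-0.7, -0.102, 0.7, -0.102]
wrist_force: [-1.1, 0.4, -0.5]
finger_gap: 0.0002
```

arm_command:
  targets:
    - [0.5, 0.05, 0, 0]
    - [0.3, 0, 0, 0]
    - [0.3, 0, 0, 0]
    - [0.2, 0, 0, 0]
    - [0.2, 0.1, 0, 0]
    - [0, 0, 0, 0]
    - [0, 0, 0, 0]
    - [0, 0, 0, 0]

```text
clock: 32.55
tcp_pos: [0.6064, 0.0514, 0.3348]
ee_rot: [0.7, 0.102, -0.7, 0.102]
wrist_force: [0.7, -0.1, -0.1]
finger_gap: 0.0004
```

```bash
python3 two.py 26; python3 - <<'E'
from h import *
np.set_printoptions(precision=3,suppress=True)
for c in ['wrist','side','scene']:
    ci=camera_info(c); w,d=grab_frame(c); W=cloud(ci,d)
    a=np.radians(16.3); ex=np.array([np.cos(a),np.sin(a)]); ey=np.array([-ex[1],ex[0]]); q=W[...,:2]-np.array([.7247,.1156]); x=q@ex;y=q@ey
    m=(abs(W[...,2]-.203)<.005)&(x>-.2)&(x<-.1)&(abs(y)<.13)
    if m.sum()>30: p=np.polyfit(y[m],x[m],1); print(c,m.sum(),'door angle est',np.arctan(p[0]),'x',np.polyval(p,[.1,-.1]))
    m=(W[...,2]>.03)&(W[...,2]<.195)&(x>-.16)&(x<-.09)&(abs(y)<.1)
    if m.sum()>200:
        pts=np.c_[y[m],x[m]].astype(np.float32); l=cv2.fitLine(pts,cv2.DIST_HUBER,0,.01,.01).ravel(); print(c,'face',m.sum(),l)
E
```

```text
32.55 [0.606 0.051 0.335] [ 0.66  -0.098 -0.111] [0.017 0.005 0.057] 0.00038683129826159595
handle pitch deg 61.416041486682055 n 9291 z at grip 0.21576827660222894
wrist 30044 door angle est 0.020258732608660308 x [-0.108 -0.112]
wrist face 1635 [ 0.155  0.988 -0.081 -0.134]
side 312 door angle est 0.039127127889616656 x [-0.109 -0.116]
side face 1298 [ 1.     0.031  0.033 -0.118]
scene 358 door angle est 0.1147584874111943 x [-0.107 -0.13 ]
scene face 3707 [ 1.     0.026  0.007 -0.116]
```

View pics/c26.png

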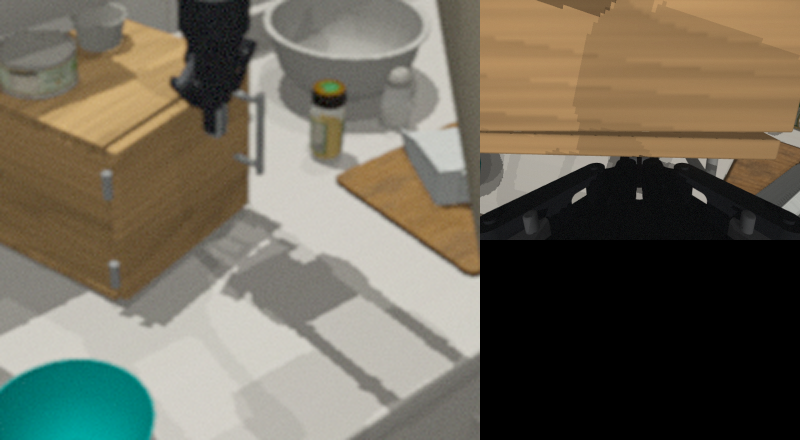

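arm_command:
  targets:
    - [0.15, 0.04, 0, 0]
    - [0.15, 0.04, 0, 0]
    - [0.1, 0.03, 0, 0]
    - [0.1, 0.03, 0, 0]
    - [0, 0, 0, 0]
    - [0, 0, 0, 0]
    - [0, 0, 0, 0]
    - [0, 0, 0, 0]

```text
clock: 33.6
tcp_pos: [0.6107, 0.0525, 0.3345]
ee_rot: [-0.699, -0.102, 0.701, -0.102]
wrist_force: [-5.8, -2.0, 1.4]
finger_gap: 0.0002
```

arm_command:
  targets:
    - [0.1, 0.03, 0, 0]
    - [0.1, 0.03, 0, 0]
    - [0.1, 0.03, 0, 0]
    - [0.1, 0.03, 0, 0]
    - [0, 0, 0, 0]
    - [0, 0, 0, 0]
    - [0, 0, 0, 0]
    - [0, 0, 0, 0]

```text
clock: 34.4
tcp_pos: [0.612, 0.053, 0.3341]
ee_rot: [-0.696, -0.101, 0.704, -0.102]
wrist_force: [-13.5, -3.8, 5.0]
finger_gap: 0.0002
```

arm_command:
  targets:
    - [-0.5, -0.15, 0, 0]
    - [-1, -0.3, 0, 0]
    - [-1.5, -0.4, 0, 0]
    - [-2, -0.6, 0.5, 0]
    - [-2, -0.6, 2, 0]
    - [-2, -0.6, 3, 0]
    - [-2, -0.6, 3, 0]
    - [-1, -0.3, 2, 0]

```text
clock: 35.2
tcp_pos: [0.4943, 0.0182, 0.4422]
ee_rot: [0.701, 0.101, -0.698, 0.102]
wrist_force: [0.5, 0.8, -0.6]
finger_gap: 0.0003
```

```bash
python3 two.py 27; python3 - <<'E'
from h import *
np.set_printoptions(precision=3,suppress=True)
for c in ['wrist','side','scene']:
    ci=camera_info(c); w,d=grab_frame(c); W=cloud(ci,d); cv2.imwrite(f'pics/{c}27f.png',w[:,:,::-1])
    a=np.radians(16.3); ex=np.array([np.cos(a),np.sin(a)]); ey=np.array([-ex[1],ex[0]]); q=W[...,:2]-np.array([.7247,.1156]); x=q@ex;y=q@ey
    m=(abs(W[...,2]-.203)<.005)&(x>-.2)&(x<-.1)&(abs(y)<.13)
    if m.sum()>30: p=np.polyfit(y[m],x[m],1); print(c,m.sum(),'door',np.arctan(p[0]),'x',np.polyval(p,[.1,-.1]))
    m=(W[...,2]>.03)&(W[...,2]<.195)&(x>-.14)&(x<-.09)&(abs(y)<.1)
    if m.sum()>200:
        pts=np.c_[y[m],x[m]].astype(np.float32); l=cv2.fitLine(pts,cv2.DIST_HUBER,0,.01,.01).ravel(); print(c,'face',m.sum(),l)
    for nm,cc,zt in [('jar',(.67,-.18),.105),('sh',(.692,-.305),.09)]:
        m=(abs(W[...,2]-zt)<.006)&(np.hypot(W[...,0]-cc[0],W[...,1]-cc[1])<.06)
        if m.sum()>20: print(nm,m.sum(),np.median(W[m],0))
    m=(abs(W[...,2]-.223)<.01)&(W[...,0]<.68)&(W[...,0]>.45)&(W[...,1]>.3)
    if m.sum(): print('soap',np.median(W[m],0))
    m=(abs(W[...,2]-.06)<.006)&(W[...,0]<.7)&(W[...,0]>.35)&(W[...,1]<-.1)&(W[...,1]>-.4)
    if m.sum()>50: print('scoop rim z',m.sum())
E
```

```text
35.2 [0.494 0.018 0.442] [ 0.512  0.787 -0.646] [-0.032 -0.004 -0.024] 0.0003016966383882258
handle pitch deg 63.02166010451576 n 10518 z at grip 0.3149003480358722
wrist 6861 door -0.002616550012804868 x [-0.113 -0.113]
wrist face 16753 [ 1.    -0.001  0.03  -0.115]
jar 2442 [ 0.674 -0.181  0.105]
scoop rim z 2868
side 406 door -0.0007030997066749128 x [-0.109 -0.109]
side face 1162 [ 1.     0.004  0.032 -0.116]
jar 92 [ 0.67  -0.18   0.104]
sh 78 [ 0.692 -0.299  0.087]
soap [0.595 0.367 0.216]
scoop rim z 288
scene 534 door 0.0016761184516332266 x [-0.109 -0.11 ]
scene face 3562 [ 1.    -0.002  0.021 -0.113]
jar 145 [ 0.672 -0.18   0.106]
sh 165 [ 0.695 -0.303  0.089]
soap [0.6   0.373 0.218]
scoop rim z 573
```

View pics/scene27f.png

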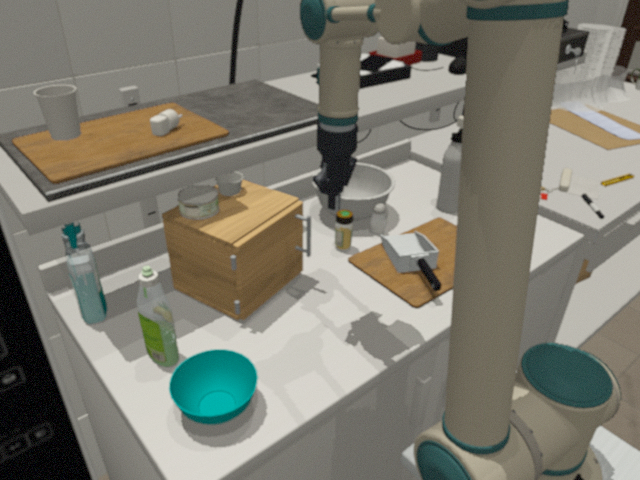

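View pics/side27f.png

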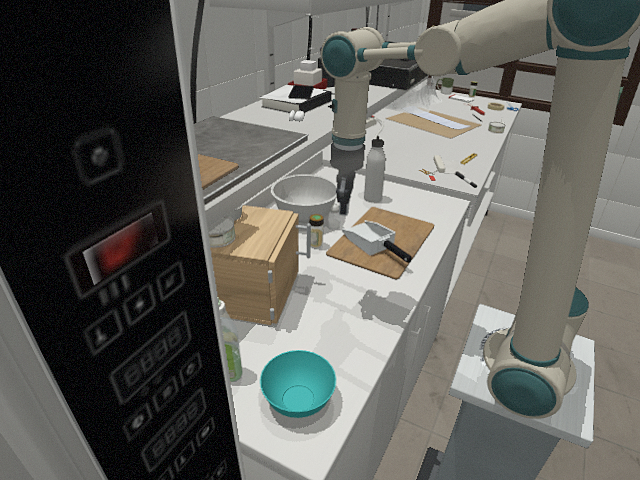

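Door shut (≈0.00 rad), the scoop stands flat on the board, bystanders where they were, and the arm is clear. I am handing in.

```bash
python3 -c "
from rig import *
o=get_obs(); print(o['clock'],o['wrist_force'],abs(o['joint_vel']).max()); print(sign_off())"
```

```text
35.45 [-1.19963346  0.11849259 -0.72484845] 0.02047181634691173
the job is handed in; nothing more can be done
None
```

I handed the job in at 35.5 s. As far as the cameras could show, every step was carried out. I could not check by eye that all five walnuts ended up in the bowl.

**What I did**
- I gripped the scoop 19 mm behind the marked grip point and carried it level into the cupboard opening. The moves only allow a turn about the vertical, so the scoop could not be tipped directly.
- I pressed the pan's side walls lightly against the front edge of the cupboard's ceiling, with a 20 N grip. The handle turned in the pads until the lip was about 37° down and the nuts rolled out. The measured force on the arm peaked at about 9 N, including the scoop's weight. That deliberate contact stayed below the 15 N limit.
- I levelled the scoop by lowering its lip onto the board and released it there. I then pushed the door shut until it stopped, at about 14 N, and drew the arm away.

**Last checks**
- **Door:** all three cameras put it within 0.003 rad of shut.
- **Scoop:** it is empty and stands on the board, tilted about 0.3°.
- **Jar, shaker and soap bottle:** within about 5 mm of where they started, by the camera readings.
- **Arm:** it touches nothing.

**Not confirmed**
- Before the door closed I saw the bowl unmoved with walnut at its centre. The door hid the rest of the bowl, so I did not count the nuts. I saw none outside it.
- The network's estimate of the scoop lip after the release was off, at board height or below. I relied on the depth fit of the handle and walls instead.

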